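# Check the stamp-pad tins and set them out for the day

## Robot

A 6-joint arm with a two-finger parallel gripper is mounted at the origin on the work surface. World frame = base frame: x ahead of the robot, y to its left, z up, the work surface at z = 0. Lengths are in m, angles in degrees, forces in N, time in s.
With the tool pointing down it reaches from about 0.4 to 0.825 m from the base axis. Payload 7 kg.
Tool frame: the origin (TCP) lies on the front face of the gripper's body, between the roots of the fingers; the fingertips stand 66 mm ahead of it and the grasp point (between the pads) lies 47 mm ahead of it; z points along the fingers, y is the line along which they close (so a half turn about z gives the same grasp; the last joint's range is limited). The gripper opens to 88 mm and grips with 3 to 60 N. Pads are 19 mm wide; open, the fingers measure 130 mm over their backs; the gripper's body (78 mm by 193 mm) begins 47 mm behind the grasp point.
Start: joints at [82.225, 20.546, 0.682, 0, -70.136, -16.507], TCP at [0.278, 0.615, 0.292] pointing down, gripper open.
Joint ranges: [-176.03, 176.03], [-82.01, 121.73], [-58.28, 71.71], [-173.87, 95.51], [-174.79, -0.11], [-173.66, 173.66]. Speed limits (degrees/s): [136.94, 136.94, 172.46, 180, 180, 180].

## Interface

Orientations are given as [roll, pitch, yaw] about the fixed x, y, z axes, in that order (R = Rz(yaw) Ry(pitch) Rx(roll)).
In Python, from plant import ctrl gives the robot as it stands.
- The arm moves only by the tool send_rows, never from a script. Its argument "deltas" is a list of rows, each a list of 2 entries, a list of its own where there are three numbers: the shift along the tool's x, y, z each as a share of 800 mm, from -1 to 1, then the turn about the tool's z as a share of 90 degrees, from -1 to 1. A call has exactly 5 rows; each row is the pose to reach, as a shift and turn from the pose commanded when the call began, along the tool's axes at that moment; what a row does not reach only later rows make up. A row lasts 1/12 s, in which the tool goes at most 41.7 mm and 7.16 degrees, less where a joint would pass 70% of its speed; a pose out of reach is approached as far as the arm can. A call with a number of a shift or a turn outside -1 to 1 is refused whole. A call with a gripper value outside its range is refused whole. "gripper" is the opening, from 0 (shut) to 1 (fully open), set as the call begins (left out, the last holds). The fingers move at their own pace and stop on an object; the grip force is fixed at half the most. Time passes only in rows, so rows that repeat a pose let the fingers close, or fill a call up. It gives the time, the measured TCP pose, the force, the opening and the grip force at its end, in the units of the state.
- ctrl.get_obs(): the state, without advancing time (a new reading comes with each control period).
- ctrl.snapshot(name): name is "side" or "top"; returns a dict with "color" (384x512x3 uint8, red, green, blue), "vertical_fov" (degrees; the focal length in pixels is half the picture's height over the tangent of half this angle, whatever the lens; pixels are square), "cx", "cy" (the principal point, pixels), "k1" (the pictures are not rectified: a ray, as slopes to the right and down, at radius r is drawn at 1 + k1 r^2 times it, then the intrinsics apply), "rvec" (rotation vector, rad) and "tvec" (3), from world to camera coordinates, as OpenCV has them. Camera axes: x right, y down, z forward; pixel columns grow to the right and rows downward; lengths in m; the calibration is good to about 2 mm. A picture is of the moment at which its call begins. There is no depth.
- ctrl.close_job(): hands the job in; it is judged then, once.
Trained networks look in a picture, given as the dict that the camera call returned (one of the last four; its "shot" number tells which), for a name from the list of things; names that differ only in an ending like _2 or _b are one class to them, and where a whole thing is asked for, a point or a joint stands for the part that bears it (a point fixed in the world has none). Each returns a list of dicts, best first, with "conf" (0 to 1); they miss things now and then, are a little off and sometimes report something else, mostly with a low value. They report only what shows in the picture. A call takes as long as a camera call. They do not tell look-alikes from the thing itself.
- ctrl.boxes_of(picture, thing): "xy" ([column, row] as shares, 0 to 1, of the picture: columns of its width, rows of its height, amid what is visible of it).
- ctrl.cut_out(picture, thing): "pixels" (384x512 bool, what is visible of it) and "xy" ([column, row] as shares, 0 to 1, of the picture: columns of its width, rows of its height, amid what is visible of it).
The state is a dict: "clock": time; "joint_pos": joint angles; "qvel": joint speeds; "tau": joint torques, N m; "tool_pos": TCP position; "orientation": TCP orientation; "force": force on the tool from outside, world axes, zero at the start; "moment": the same for the moment, N m; "opening": finger opening in m; "gripper_force": force on a finger pad.
Only numpy, scipy, OpenCV 4.12 (cv2) and the standard library are available. Lean on these libraries where they do the work, as an engineer would, in place of code of your own. Each camera call takes 0.05 s, during which the arm holds its last target. There are 200 camera calls.

## Task

Set out the counter's stamp-pad tins for the day: try the hinge of every tin on the desk by the black ball on its lid. Each tin whose lid swings freely goes fully down into a pocket of its own shape in the white tray and is left there with its lid wide open, past upright, resting on its stop; each tin whose lid is stiff and sticks part way is set upright on the floor of the red tray with its lid left ajar where it stuck. The number of tins varies; leave everything else on the desk alone.

Things in the scene. Friction and masses are not known exactly. Their poses are not given: they have to be found in the camera images.
- tin_1: Rectangular yellow tin, base 80 x 62 x 38 mm (x, y, z); 48 high shut, 0.3-0.5 kg; loose, may be absent. Origin: centre of underside, z up. Lid hinged at x=+40, z=38, 58 wide, narrower than the base: grip the base across y, 15 to 36 above the underside. Black ball (18 diameter) on a short neck (7 wide) ahead of the lid's front edge at -x, centre at z=43 when shut. Hinge free or stiff, not told by looks.
- ball_1 (a point): Centre of the black ball (18 mm diameter) on the lid of tin_1, 22 ahead of the lid's front edge, 102 from the hinge axis (5.5 above the hinge when shut); turns with the lid. Pinched across the tin's y it swivels in the fingers as the lid swings. Axes are the tin's when shut.
- lid_1 (a joint): Lid angle of tin_1: 0 shut, grows opening about the tin's +y axis. A free lid swings to a stop at 1.9 rad, past upright, and rests there; let go below about 1.4 rad it falls shut. A stiff lid turns against friction (0.055 N m, about 0.6 N at the ball), stays wherever it is left, and jams for good at about 0.35 rad; pulled further it only lifts the tin.
- tin_2: Round green tin, base 64 mm diameter x 38 mm; 48 high shut, 0.3-0.5 kg; loose, may be absent. Origin: centre of underside, z up. Lid hinged at x=+32, z=38, 60 wide, narrower than the base: grip the base across y, 15 to 36 above the underside. Black ball (18 diameter) on a short neck (7 wide) ahead of the lid's front edge at -x, centre at z=43 when shut. Hinge free or stiff, not told by looks.
- ball_2 (a point): Centre of the black ball (18 mm diameter) on the lid of tin_2, 22 ahead of the lid's front edge, 86 from the hinge axis (5.5 above the hinge when shut); turns with the lid. Pinched across the tin's y it swivels in the fingers as the lid swings. Axes are the tin's when shut.
- lid_2 (a joint): Lid angle of tin_2: 0 shut, grows opening about the tin's +y axis. A free lid swings to a stop at 1.9 rad, past upright, and rests there; let go below about 1.4 rad it falls shut. A stiff lid turns against friction (0.055 N m, about 0.6 N at the ball), stays wherever it is left, and jams for good at about 0.35 rad; pulled further it only lifts the tin.
- tin_3: Rectangular yellow tin, base 80 x 62 x 38 mm (x, y, z); 48 high shut, 0.3-0.5 kg; loose, may be absent. Origin: centre of underside, z up. Lid hinged at x=+40, z=38, 58 wide, narrower than the base: grip the base across y, 15 to 36 above the underside. Black ball (18 diameter) on a short neck (7 wide) ahead of the lid's front edge at -x, centre at z=43 when shut. Hinge free or stiff, not told by looks.
- ball_3 (a point): Centre of the black ball (18 mm diameter) on the lid of tin_3, 22 ahead of the lid's front edge, 102 from the hinge axis (5.5 above the hinge when shut); turns with the lid. Pinched across the tin's y it swivels in the fingers as the lid swings. Axes are the tin's when shut.
- lid_3 (a joint): Lid angle of tin_3: 0 shut, grows opening about the tin's +y axis. A free lid swings to a stop at 1.9 rad, past upright, and rests there; let go below about 1.4 rad it falls shut. A stiff lid turns against friction (0.055 N m, about 0.6 N at the ball), stays wherever it is left, and jams for good at about 0.35 rad; pulled further it only lifts the tin.
- tin_4: Rectangular yellow tin, base 80 x 62 x 38 mm (x, y, z); 48 high shut, 0.3-0.5 kg; loose, may be absent. Origin: centre of underside, z up. Lid hinged at x=+40, z=38, 58 wide, narrower than the base: grip the base across y, 15 to 36 above the underside. Black ball (18 diameter) on a short neck (7 wide) ahead of the lid's front edge at -x, centre at z=43 when shut. Hinge free or stiff, not told by looks.
- ball_4 (a point): Centre of the black ball (18 mm diameter) on the lid of tin_4, 22 ahead of the lid's front edge, 102 from the hinge axis (5.5 above the hinge when shut); turns with the lid. Pinched across the tin's y it swivels in the fingers as the lid swings. Axes are the tin's when shut.
- lid_4 (a joint): Lid angle of tin_4: 0 shut, grows opening about the tin's +y axis. A free lid swings to a stop at 1.9 rad, past upright, and rests there; let go below about 1.4 rad it falls shut. A stiff lid turns against friction (0.055 N m, about 0.6 N at the ball), stays wherever it is left, and jams for good at about 0.35 rad; pulled further it only lifts the tin.
- tin_5: Round green tin, base 64 mm diameter x 38 mm; 48 high shut, 0.3-0.5 kg; loose, may be absent. Origin: centre of underside, z up. Lid hinged at x=+32, z=38, 60 wide, narrower than the base: grip the base across y, 15 to 36 above the underside. Black ball (18 diameter) on a short neck (7 wide) ahead of the lid's front edge at -x, centre at z=43 when shut. Hinge free or stiff, not told by looks.
- ball_5 (a point): Centre of the black ball (18 mm diameter) on the lid of tin_5, 22 ahead of the lid's front edge, 86 from the hinge axis (5.5 above the hinge when shut); turns with the lid. Pinched across the tin's y it swivels in the fingers as the lid swings. Axes are the tin's when shut.
- lid_5 (a joint): Lid angle of tin_5: 0 shut, grows opening about the tin's +y axis. A free lid swings to a stop at 1.9 rad, past upright, and rests there; let go below about 1.4 rad it falls shut. A stiff lid turns against friction (0.055 N m, about 0.6 N at the ball), stays wherever it is left, and jams for good at about 0.35 rad; pulled further it only lifts the tin.
- nest: Fixed white tray, 120 x 330 x 16 mm (x, y, z); origin at the centre of its underside. In a row along its y: rectangular, round, rectangular pocket, each 10 deep (floor 6 above the desk). A rectangular tin lies with its x along the tray's x; the ball passes over the tray's edge, best towards the robot (tray's -x). Place and yaw vary.
- rect_a (a point): Centre of the floor of the rectangular pocket (88 mm in the tray's x, 70 mm in y), at y=-115 mm in the tray; z up, axes as the tray's.
- rect_b (a point): Centre of the floor of the rectangular pocket (88 mm in the tray's x, 70 mm in y), at y=+115 mm in the tray; z up, axes as the tray's.
- round_a (a point): Centre of the floor of the round pocket (72 mm diameter), in the middle of the tray; z up, axes as the tray's.
- reject: Red open reject tray, fixed, 134 x 260 mm (x, y) outside, walls 5 thick and 25 high, floor 5 thick; origin at the centre of its underside. It has room for two tins side by side along y, their x along its x (balls overhang the wall).
- stamp: Bystander: wooden rubber stamp, 45 x 60, 88 mm high, loose; origin at its underside. Leave alone.
- mug: Bystander: white mug, 90 mm high, loose; origin at its underside. Leave alone.
- stapler: Bystander: blue stapler, 140 mm long, loose; origin at its underside. Leave alone.
- card_box: Bystander: cardboard box of cards, 60 x 95 x 40 mm, loose; origin at its underside. Leave alone.
There are look-alikes about, which are no part of the job. Leave any pink look-alike of the tin_1 alone.

How it is judged (in metres and radians):
At the end, for the whole second after the job is handed in: Every free-swinging tin sits upright on the floor of a pocket of its own shape (within 12 mm of its centre) with its lid open past upright (over 1.58 rad); every stiff tin stands upright (within 0.1 rad) on the floor of the red tray with its lid ajar (0.15 to 0.6 rad); all at rest (angle between each of tin_1, tin_2, tin_3, tin_4, tin_5's own z axis and vertical below 0.1 rad and linear speed of each of tin_1, tin_2, tin_3, tin_4, tin_5 below 0.02 m/s and ((value of joint lid_1 above 1.58 rad and z of tin_1 in the frame of nest below 0.01 m and (horizontal distance between tin_1 and rect_a below 0.012 m or horizontal distance between tin_1 and rect_b below 0.012 m)) or (value of joint lid_1 between 0.15 and 0.6 rad and z of tin_1 in the frame of reject below 0.012 m and x of tin_1 in the frame of reject between -0.04 and 0.04 m and y of tin_1 in the frame of reject between -0.105 and 0.105 m)) and ((value of joint lid_2 above 1.58 rad and z of tin_2 in the frame of nest below 0.01 m and horizontal distance between tin_2 and round_a below 0.012 m) or (value of joint lid_2 between 0.15 and 0.6 rad and z of tin_2 in the frame of reject below 0.012 m and x of tin_2 in the frame of reject between -0.04 and 0.04 m and y of tin_2 in the frame of reject between -0.105 and 0.105 m)) and ((value of joint lid_3 above 1.58 rad and z of tin_3 in the frame of nest below 0.01 m and (horizontal distance between tin_3 and rect_a below 0.012 m or horizontal distance between tin_3 and rect_b below 0.012 m)) or (value of joint lid_3 between 0.15 and 0.6 rad and z of tin_3 in the frame of reject below 0.012 m and x of tin_3 in the frame of reject between -0.04 and 0.04 m and y of tin_3 in the frame of reject between -0.105 and 0.105 m)) and ((value of joint lid_4 above 1.58 rad and z of tin_4 in the frame of nest below 0.01 m and (horizontal distance between tin_4 and rect_a below 0.012 m or horizontal distance between tin_4 and rect_b below 0.012 m)) or (value of joint lid_4 between 0.15 and 0.6 rad and z of tin_4 in the frame of reject below 0.012 m and x of tin_4 in the frame of reject between -0.04 and 0.04 m and y of tin_4 in the frame of reject between -0.105 and 0.105 m)) and ((value of joint lid_5 above 1.58 rad and z of tin_5 in the frame of nest below 0.01 m and horizontal distance between tin_5 and round_a below 0.012 m) or (value of joint lid_5 between 0.15 and 0.6 rad and z of tin_5 in the frame of reject below 0.012 m and x of tin_5 in the frame of reject between -0.04 and 0.04 m and y of tin_5 in the frame of reject between -0.105 and 0.105 m))); the robot touches nothing.
It fails at once if the stamp is moved more than 40 mm (distance of stamp from where it was at the start of the episode above 0.04 m).
It fails at once if the mug is moved more than 40 mm (distance of mug from where it was at the start of the episode above 0.04 m).
It fails at once if the stapler is moved more than 40 mm (distance of stapler from where it was at the start of the episode above 0.04 m).
It fails at once if the card_box is moved more than 40 mm (distance of card_box from where it was at the start of the episode above 0.04 m).
Of tin_1, tin_2, tin_3, tin_4, tin_5 only 4 to 5 are there at a start; the rules pass over those that are not, and their reading is None.
At some moment in a run one of tin_1, tin_2, tin_3, tin_4, tin_5 may be knocked a few centimetres aside while the robot is not near it.
Once in a run the grip may slacken for a moment while it holds something.
It also fails if it takes over 210 s, if anything falls off the work surface, if the arm or the gripper's body presses on something with over 40 N, if the wrist force passes 120 N, or if a joint passes its speed limit or range.

## Working session

There is one attempt and no reset: what is moved stays moved. The work goes in short steps, Python scripts to look and compute and a tool call to move; the robot and the scene stay as the last step left them, time stands still between calls to the robot, and variables do not carry over. Pictures are saved under pics/ and viewed, at most 14 in all, crops included, and the job is handed in when it is done.

Besides the shell and the picture viewer there is one more tool, called as name(argument=value, ...), one argument or row to a line, values as JSON. send_rows: Moves the arm, as the interface text tells. Shift numbers are shares of 800 mm and turn numbers shares of 90 degrees, none past 1 either way. Its arguments: {"type":"object","properties":{"deltas":{"type":"array","items":{"type":"array"}},"gripper":{"type":"number"}},"required":["deltas"]}

```bash
ls; mkdir -p pics
python3 - <<'E'
from plant import ctrl
import cv2,pickle
print(ctrl.get_obs())
for n in("top","side"):
    s=ctrl.snapshot(n); cv2.imwrite(f"pics/{n}0.png",s["color"][:,:,::-1])
    print({k:v for k,v in s.items() if k!="color"})
    for t in("tin_1","tin_2","ball_1","nest","reject","stamp","mug","stapler","card_box"):
        print(n,t,[(round(d["xy"][0]*512),round(d["xy"][1]*384),round(d["conf"],2)) for d in ctrl.boxes_of(s,t)])
E
```

```text
pics
{'clock': 0.0, 'joint_pos': array([ 8.22265201e+01,  2.05909319e+01,  6.34641229e-01, -1.98689405e-02,
       -7.01358706e+01, -1.65083906e+01]), 'qvel': array([ 0.09708372, -0.06041456,  0.10211124,  0.07784137,  0.01160948,
       -0.08195563]), 'tau': array([-1.28293336e-04, -5.82719064e+01,  2.93063235e+01,  6.99720696e+00,
        7.16366252e-03, -1.52031243e-04]), 'tool_pos': array([0.27742285, 0.61494349, 0.29123566]), 'orientation': array([ 1.79906330e+02, -8.28246262e-03, -2.42886301e+01]), 'force': array([ 0.37335279,  0.42414139, -0.10988724]), 'moment': array([ 0.00011952,  0.01801208, -0.03861093]), 'gripper_force': 0.0, 'opening': 0.08755780635783482}
{'vertical_fov': 54.25278578534125, 'cx': 258.6964748927745, 'cy': 193.8215244104378, 'k1': -0.05656539257193077, 'rvec': array([ 2.12402086, -2.12064461,  0.17898175]), 'tvec': array([-0.0648325 ,  0.58441846,  1.28522702]), 'shot': 1}
top tin_1 [(341, 177, 0.94), (238, 188, 0.7), (348, 237, 0.67), (323, 213, 0.64), (323, 215, 0.57), (298, 202, 0.56), (298, 198, 0.41)]
top tin_2 [(341, 177, 0.94), (238, 188, 0.7), (3
[... 571 characters left out ...]
rvec': array([ 2.2874695 , -0.92237195,  0.33783206]), 'tvec': array([-0.48406657,  0.30928467,  1.13214036]), 'shot': 2}
side tin_1 [(279, 237, 0.92), (348, 252, 0.86), (294, 265, 0.75), (300, 306, 0.66), (237, 187, 0.56)]
side tin_2 [(279, 237, 0.92), (348, 252, 0.86), (294, 265, 0.75), (300, 306, 0.66), (237, 187, 0.56)]
side ball_1 [(351, 247, 0.81), (236, 178, 0.8), (292, 268, 0.77), (295, 265, 0.63), (279, 236, 0.62), (298, 303, 0.61)]
side nest [(170, 156, 0.71)]
side reject [(221, 237, 0.73), (246, 138, 0.69), (332, 345, 0.62)]
side stamp [(247, 138, 0.73)]
side mug [(187, 115, 0.79), (279, 238, 0.25)]
side stapler [(330, 344, 0.71)]
side card_box [(306, 186, 0.96), (188, 115, 0.16)]
```

Run:
```python
import cv2
t=cv2.imread("pics/top0.png"); s=cv2.imread("pics/side0.png")
cv2.imwrite("pics/a.png",cv2.resize(t[110:290,100:420],(800,450),interpolation=cv2.INTER_CUBIC))
cv2.imwrite("pics/b.png",cv2.resize(s[90:390,110:400],(580,600),interpolation=cv2.INTER_CUBIC))
```

```text
(no output)
```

View pics/a.png

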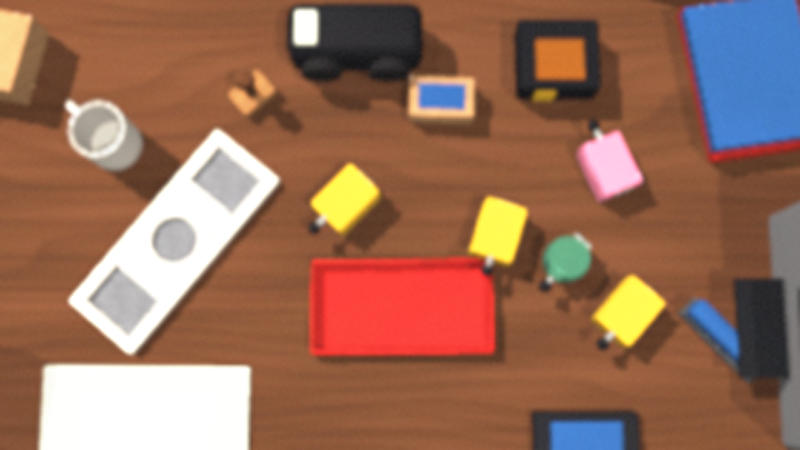

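View pics/b.png

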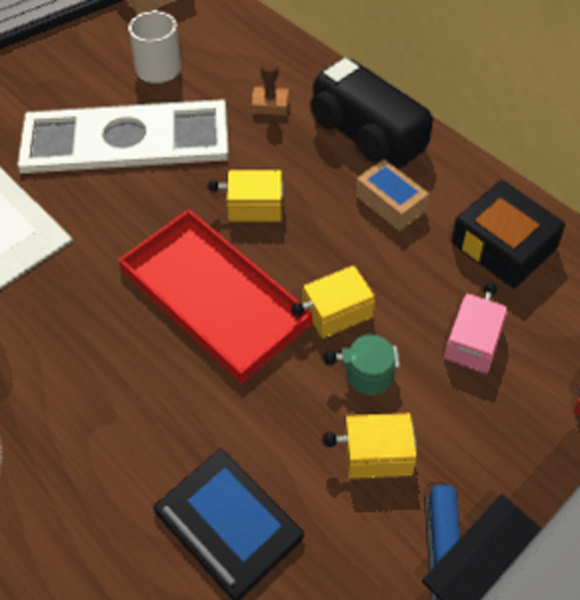

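```bash
cat > h.py <<'E'
import numpy as np, cv2
from scipy.optimize import minimize
from plant import ctrl
def cam(s):
    f=192/np.tan(np.radians(s["vertical_fov"]/2)); R=cv2.Rodrigues(np.array(s["rvec"]))[0]
    return np.array([[f,0,s["cx"]],[0,f,s["cy"]],[0,0,1]]),np.array([s["k1"],0,0,0,0]),R,np.array(s["tvec"])
def proj(s,P):
    K,D,R,t=cam(s); return cv2.projectPoints(np.array(P,float).reshape(-1,1,3),np.array(s["rvec"]),t,K,D)[0][:,0]
def ray(s,uv):
    K,D,R,t=cam(s); p=cv2.undistortPoints(np.array(uv,float).reshape(1,1,2),K,D)[0,0]
    return -R.T@t, R.T@np.array([p[0],p[1],1])
def atz(s,uv,z):
    c,d=ray(s,uv); return c+d*(z-c[2])/d[2]
def tri(a,ua,b,ub):
    (c1,d1),(c2,d2)=ray(a,ua),ray(b,ub)
    k=np.linalg.lstsq(np.c_[d1,-d2],c2-c1,rcond=None)[0]; p,q=c1+d1*k[0],c2+d2*k[1]
    return (p+q)/2,np.linalg.norm(p-q)
def shots(): return ctrl.snapshot("top"),ctrl.snapshot("side")
def box(x0,x1,y0,y1,z0,z1): return np.array([[x,y,z] for x in(x0,x1) for y in(y0,y1) for z in(z0,z1)])
RECT=np.r_[box(-.04,.04,-.031,.031,0,.038),box(-.04,.04,-.029,.029,.038,.048)]
a=np.linspace(0,2*np.pi,40,endpoint=False)
RND=np.r_[[[.032*np.cos(t),.032*np.sin(t),z] for t in a for z in(0,.038)],[[.030*np.cos(t),.03*np.sin(t),.048] for t in a]]
NEST=box(-.06,.06,-.165,.165,0,.016); REJ=box(-.067,.067,-.13,.13,0,.025)
def place(M,p,z=0):
    c,s=np.cos(p[2]),np.sin(p[2]); return M@np.array([[c,s,0],[-s,c,0],[0,0,1]])+[p[0],p[1],z]
def iou(s,m,M,p,z=0,S=4):
    ys,xs=np.nonzero(m); x0,y0,x1,y1=xs.min()-8,ys.min()-8,xs.max()+9,ys.max()+9
    x0,y0=max(x0,0),max(y0,0); c=m[y0:y1,x0:x1].astype(np.uint8); c=cv2.resize(c,None,fx=S,fy=S,interpolation=cv2.INTER_NEAREST)
    h=cv2.convexHull(((proj(s,place(M,p,z))-[x0,y0]+.5)*S-.5).astype(np.float32))
    r=np.zeros_like(c); cv2.fillConvexPoly(r,np.round(h*16).astype(np.int32),1,shift=4)
    return (c&r).sum()/max(1,(c|r).sum())
def fit(views,M,p0,z=0,ball=None,L=.062):
    def cost(p):
        e=sum(1-iou(s,m,M,p,z) for s,m in views)
        if ball is not None: e+=(np.hypot(p[0]-L*np.cos(p[2])-ball[0],p[1]-L*np.sin(p[2])-ball[1])/.02)**2*.3
        return e
    r=minimize(cost,p0,method="Nelder-Mead",options=dict(initial_simplex=np.array([p0]+[p0+d for d in np.diag([.008,.008,.12])]),xatol=1e-4,fatol=1e-4))
    return r.x,r.fun/len(views)
def comps(s,lo,hi,amin=60):
    h=cv2.cvtColor(s["color"],cv2.COLOR_RGB2HSV); m=cv2.inRange(h,lo,hi); n,l,st,c=cv2.connectedComponentsWithStats(m)
    return [(l==i,c[i],st[i,4]) for i in range(1,n) if st[i,4]>=amin]
YEL=((22,120,60),(34,255,255)); GRN=((60,70,25),(90,255,255)); RED=((0,170,60),(5,255,255))
def balls(T,S):
    f=lambda s:[np.array(d["xy"])*[512,384] for d in ctrl.boxes_of(s,"ball_1")]
    out=[]
    bs=f(S)
    for u in f(T):
        for v in bs:
            p,e=tri(T,u,S,v)
            if e<.008 and .03<p[2]<.17: out.append((p,e,u,v))
    return out
def tins(T,S,z=0,bl=None):
    bl=balls(T,S) if bl is None else bl; res=[]
    for name,col,M,L in(("Y",YEL,RECT,.062),("G",GRN,RND,.054)):
        cs=comps(S,*col)
        for m,c,ar in comps(T,*col):
            p=atz(T,c,.03+z)
            if not(.2<np.hypot(p[0],p[1])<1): continue
            k=[x for x in cs if np.hypot(*(x[1]-proj(S,[p])[0]))<18]
            v=[(T,m)]+[(S,x[0]) for x in k[:1]]
            near=[b for b in bl if np.hypot(*(b[0][:2]-p[:2]))<.085]
            b=min(near,key=lambda b:abs(np.hypot(*(b[0][:2]-p[:2]))-L)) if near else None
            if b is None: print(name,"no ball",p.round(3),len(v)); continue
            y0=np.arctan2(*(p[:2]-b[0][:2])[::-1])
            q,e=fit(v,M,np.array([p[0],p[1],y0]),z,b[0],L)
            print(name,"xy",q[:2].round(4),"yaw",np.degrees(q[2]).round(1),"err",round(e,3),"views",len(v),"ball",b[0].round(4),"L",round(np.hypot(*(b[0][:2]-q[:2])),4),"px",c.round()); res.append((name,q))
    return res
E
python3 - <<'E'
from h import *
T,S=shots()
tins(T,S)
for n,M in(("nest",NEST),("reject",REJ)):
    v=[]
    for s in(T,S):
        d=ctrl.cut_out(s,n)
        if d: print(n,d[0]["conf"],d[0]["pixels"].sum()); v.append((s,cv2.morphologyEx(d[0]["pixels"].astype(np.uint8),cv2.MORPH_CLOSE,np.ones((5,5)))>0))
    ys,xs=np.nonzero(v[0][1]); r=cv2.minAreaRect(np.c_[xs,ys].astype(np.float32)); b=cv2.boxPoints(r)
    w=np.array([atz(T,q,.02)[:2] for q in b]); e=w[1:3]-w[:2]; e=e[np.argmax(np.hypot(*e.T))]
    y0=np.arctan2(e[1],e[0])-np.pi/2; y0=(y0+np.pi/2)%np.pi-np.pi/2
    for i in range(1,len(v)+1):
        q,er=fit(v[:i] if i<2 else v,M,np.array([*w.mean(0),y0])); print(n,i,q[:2].round(4),np.degrees(q[2]).round(2),round(er,3))
for n in("stamp","mug","stapler","card_box"):
    d=ctrl.boxes_of(T,n)
    if d: print(n,atz(T,np.array(d[0]["xy"])*[512,384],.04).round(3))
E
```

```text
Y xy [0.5824 0.0543] yaw 120.5 err 0.755 views 2 ball [0.6094 0.0106 0.0426] L 0.0514 px [238. 189.]
Y no ball [ 0.561 -0.209  0.03 ] 2
Y no ball [ 0.445 -0.395  0.03 ] 2
G xy [ 0.5279 -0.3102] yaw -16.9 err 0.693 views 2 ball [ 0.5067 -0.3039  0.0519] L 0.022 px [326. 213.]
G no ball [0.201 0.215 0.03 ] 2
nest 0.72 3027
nest 0.69 2959
nest 1 [0.5482 0.2659] 51.38 0.029
nest 2 [0.5474 0.2648] 51.08 0.036
reject 0.87 2712
reject 0.97 3964
reject 1 [ 0.4523 -0.0679] 1.14 0.033
reject 2 [ 0.4507 -0.0683] 1.09 0.047
stamp [0.758 0.15  0.04 ]
mug [0.698 0.376 0.04 ]
stapler [ 0.422 -0.5    0.04 ]
card_box [ 0.753 -0.13   0.04 ]
```

```bash
cat >> h.py <<'E'
def dark(s,P):
    g=cv2.GaussianBlur(cv2.cvtColor(s["color"],cv2.COLOR_RGB2GRAY),(5,5),1.0).astype(np.float32); u=proj(s,P).astype(np.float32)
    return cv2.remap(g,u[:,0].copy().reshape(-1,1),u[:,1].copy().reshape(-1,1),cv2.INTER_LINEAR)[:,0]
def ballpos(q,L,th,z=0):
    "ball of a tin at q with lid angle th (arrays ok)"
    H=.04 if L>.06 else .032; r=L+H; x=H-r*np.cos(th)+.0055*np.sin(th)-(0); zz=.038+r*np.sin(th)+.0055*np.cos(th)
    return np.stack([q[0]+x*np.cos(q[2]),q[1]+x*np.sin(q[2]),zz+z],-1)
def tins(T,S,z=0):
    res=[]
    for name,col,M,L in(("Y",YEL,RECT,.062),("G",GRN,RND,.054)):
        cs=comps(S,*col)
        for m,c,ar in comps(T,*col):
            p=atz(T,c,.03+z)
            if not(.35<np.hypot(p[0],p[1])<.9): continue
            k=[x for x in cs if np.hypot(*(x[1]-proj(S,[p])[0]))<18]
            v=[(T,m)]+[(S,x[0]) for x in k[:1]]
            st=[fit(v,M,np.array([p[0],p[1],y]),z) for y in ([0] if name=="G" else np.radians([0,45,90,135]))]
            q,e=min(st,key=lambda t:t[1])
            ys=np.radians(np.arange(0,360,1.)) if name=="G" else np.r_[0,np.pi]+q[2]
            d=[sum(dark(s,[ballpos((q[0],q[1],y),L,0,z)])[0] for s in(T,S)) for y in ys]
            q[2]=ys[int(np.argmin(d))]; yb=q[2]
            w=np.radians(np.arange(-20,21,.5)); dd=[sum(dark(s,[ballpos((q[0],q[1],yb+y),L,0,z)])[0] for s in(T,S)) for y in w]
            print(name,"xy",q[:2].round(4),"yaw",(np.degrees(q[2])+180)%360-180,"err",round(e,3),"views",len(v),"dark",min(d),"vs",max(d),"ballyaw off",np.degrees(w[int(np.argmin(dd))]),"ball",ballpos(q,L,0,z).round(4),"r",np.hypot(q[0],q[1]).round(3)); res.append((name,q))
    return res
E
python3 - <<'E'
from h import *
T,S=shots()
tins(T,S)
E
```

```text
Y xy [0.6082 0.0142] yaw -43.17212557152021 err 0.152 views 2 dark 97.79883 vs 178.83203 ballyaw off 4.0 ball [0.5629 0.0566 0.0435] r 0.608
Y xy [ 0.5613 -0.209 ] yaw -18.114019744335337 err 0.155 views 2 dark 109.49707 vs 173.78418 ballyaw off 5.0 ball [ 0.5024 -0.1897  0.0435] r 0.599
Y xy [ 0.444  -0.3945] yaw -43.80791725647151 err 0.145 views 2 dark 102.737305 vs 176.0957 ballyaw off 3.5 ball [ 0.3993 -0.3516  0.0435] r 0.594
G xy [ 0.5176 -0.3065] yaw -37.0 err 0.135 views 2 dark 86.75 vs 189.0 ballyaw off -0.5 ball [ 0.4745 -0.274   0.0435] r 0.602
```

```bash
cat >> h.py <<'E'
def overlay(T,S,ts,z=0,extra=(),name="o"):
    ims=[]
    for s,c in((T,(215,165,180,100)),(S,(200,160,180,160))):
        x,y,w,h=c; k=4; im=cv2.resize(s["color"][y:y+h,x:x+w,::-1],None,fx=k,fy=k,interpolation=cv2.INTER_CUBIC)
        for n,q in ts:
            M=RECT if n=="Y" else RND
            hl=cv2.convexHull(((proj(s,place(M,q,z))-[x,y]+.5)*k).astype(np.float32)); cv2.polylines(im,[np.int32(hl)],True,(255,0,255),1)
            b=(proj(s,[ballpos(q,.062 if n=="Y" else .054,0,z)])[0]-[x,y]+.5)*k; cv2.circle(im,tuple(int(t) for t in b),9,(255,255,0),1)
        for M,q in extra:
            hl=cv2.convexHull(((proj(s,place(M,q))-[x,y]+.5)*k).astype(np.float32)); cv2.polylines(im,[np.int32(hl)],True,(0,255,0),1)
        ims.append(im)
    im=np.vstack(ims); cv2.imwrite(f"pics/{name}.png",cv2.resize(im,None,fx=min(1,600/im.shape[0]),fy=min(1,600/im.shape[0]),interpolation=cv2.INTER_AREA))
E
python3 - <<'E'
from h import *
T,S=shots()
for n,c in(("Y",YEL),("G",GRN)): print(n,[x[2] for x in comps(T,*c)],[x[2] for x in comps(S,*c)])
ts=tins(T,S)
overlay(T,S,ts,extra=[(REJ,(.4507,-.0683,.019)),(NEST,(.5474,.2648,.8915))],name="o1")
E
```

```text
Y [np.int32(384), np.int32(394), np.int32(416)] [np.int32(68), np.int32(588), np.int32(77), np.int32(708), np.int32(907)]
G [np.int32(240), np.int32(261)] [np.int32(386), np.int32(582)]
Y xy [0.6073 0.0138] yaw -43.15947269960827 err 0.138 views 2 dark 95.46582 vs 178.72461 ballyaw off 3.0000000000000004 ball [0.562  0.0562 0.0435] r 0.607
Y xy [ 0.5606 -0.2087] yaw -17.968216811311777 err 0.154 views 2 dark 104.83203 vs 173.8125 ballyaw off 4.5 ball [ 0.5016 -0.1896  0.0435] r 0.598
Y xy [ 0.4435 -0.394 ] yaw -43.09887488515329 err 0.141 views 2 dark 96.90234 vs 176.12988 ballyaw off 2.0 ball [ 0.3982 -0.3517  0.0435] r 0.593
G xy [ 0.5178 -0.3065] yaw -37.0 err 0.134 views 2 dark 87.65625 vs 189.0 ballyaw off 0.0 ball [ 0.4747 -0.274   0.0435] r 0.602
```

View pics/o1.png

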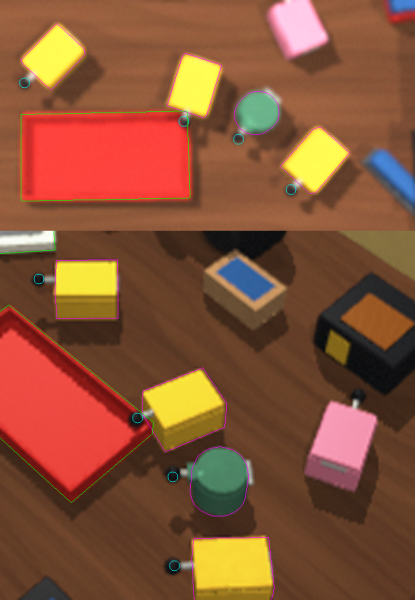

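```bash
cat >> h.py <<'E'
def plan(wps,start=None):
    "wps: (label,x,y,z grasp,yaw deg); prints rounded call targets (shift xyz in tool axes, turn)"
    o=ctrl.get_obs() if start is None else None
    p=np.array(o["tool_pos"]) if o else np.array(start[:3]); yw=o["orientation"][2] if o else start[3]
    if o: print("t",round(o["clock"],2),"tcp",p.round(4),"yaw",round(yw,2),"open",round(o["opening"],4))
    for l,x,y,z,a in wps:
        g=np.array([x,y,z+.047]); da=(a-yw+180)%360-180
        n=int(max(1,np.ceil(np.linalg.norm(g-p)/.2),np.ceil(abs(da)/34.)))
        for i in range(n):
            k=n-i; d=(g-p)/k; t=((a-yw+180)%360-180)/k; c,s=np.cos(np.radians(yw)),np.sin(np.radians(yw))
            A=np.array([[c,s,0],[s,-c,0],[0,0,-1]]); sh=np.round(A@d/.8,3); tu=round(-t/90,3)
            print(l,"[%g,%g,%g],%g"%(*sh,tu)); p=p+A.T@sh*.8; yw-=tu*90
    print("end",p.round(4),round(yw,2))
E
python3 - <<'E'
from h import *
plan([("over",.562,.056,.12,-41.5),("down",.562,.056,.047,-41.5)])
E
```

```text
t 1.8 tcp [0.2776 0.6152 0.2921] yaw -24.28 open 0.0876
over [0.153,0.123,0.039],0.048
over [0.162,0.111,0.039],0.048
over [0.169,0.098,0.039],0.048
over [0.177,0.085,0.039],0.047
down [-0,0,0.092],0
end [0.5624 0.0561 0.0937] -41.47
```

send_rows(
  deltas=[
    [[0.153,0.123,0.039],0.048],
    [[0.153,0.123,0.039],0.048],
    [[0.153,0.123,0.039],0.048],
    [[0.153,0.123,0.039],0.048],
    [[0.153,0.123,0.039],0.048],
  ],
  gripper=0.5,
)

```text
clock: 2.22
tool_pos: [0.3499, 0.4698, 0.26]
orientation: [179.8, 0.0, -28.8]
force: [-0.5, 0.3, -0.3]
opening: 0.0599
gripper_force: 0.0
```

send_rows(
  deltas=[
    [[0.162,0.111,0.039],0.048],
    [[0.162,0.111,0.039],0.048],
    [[0.162,0.111,0.039],0.048],
    [[0.162,0.111,0.039],0.048],
    [[0.162,0.111,0.039],0.048],
  ],
)

```text
clock: 2.63
tool_pos: [0.4207, 0.3301, 0.2285]
orientation: [179.8, 0.0, -33.1]
force: [-0.6, 0.8, -0.4]
opening: 0.0446
gripper_force: 0.0
```

send_rows(
  deltas=[
    [[0.169,0.098,0.039],0.048],
    [[0.169,0.098,0.039],0.048],
    [[0.169,0.098,0.039],0.048],
    [[0.169,0.098,0.039],0.048],
    [[0.169,0.098,0.039],0.048],
  ],
)

```text
clock: 3.05
tool_pos: [0.4916, 0.1914, 0.1972]
orientation: [179.8, 0.0, -37.5]
force: [-0.4, 0.2, -0.8]
opening: 0.0438
gripper_force: 0.0
```

send_rows(
  deltas=[
    [[0.177,0.085,0.039],0.047],
    [[0.177,0.085,0.039],0.047],
    [[0.177,0.085,0.039],0.047],
    [[0.177,0.085,0.039],0.047],
    [[0.177,0.085,0.039],0.047],
  ],
)

```text
clock: 3.47
tool_pos: [0.5636, 0.0519, 0.1658]
orientation: [179.9, 0.0, -41.7]
force: [0.1, 0.1, 0.7]
opening: 0.0437
gripper_force: 0.0
```

Run:
```python
from h import *
plan([("down",.562,.056,.047,-41.5)])
T,S=shots(); tins(T,S)
```

```text
t 3.47 tcp [0.5636 0.0519 0.1658] yaw -41.7 open 0.0437
down [-0.005,-0.002,0.09],-0.002
end [0.5617 0.0557 0.0938] -41.52
Y xy [0.6081 0.0143] yaw -42.93992747103971 err 0.326 views 2 dark 85.353516 vs 202.3125 ballyaw off 2.5 ball [0.5628 0.0565 0.0435] r 0.608
Y xy [ 0.5616 -0.2093] yaw -17.983205750840114 err 0.139 views 2 dark 129.6084 vs 197.73535 ballyaw off 5.0 ball [ 0.5027 -0.1901  0.0435] r 0.599
Y xy [ 0.4446 -0.3952] yaw -43.08841883047444 err 0.116 views 2 dark 121.48047 vs 199.6211 ballyaw off 3.5 ball [ 0.3994 -0.3529  0.0435] r 0.595
G xy [ 0.5172 -0.3064] yaw -37.0 err 0.139 views 2 dark 100.65625 vs 214.02344 ballyaw off -0.5 ball [ 0.4741 -0.2739  0.0435] r 0.601
```

send_rows(
  deltas=[
    [[0,0,0.03],0],
    [[0,0,0.06],0],
    [[0,0,0.092],0],
    [[0,0,0.092],0],
    [[0,0,0.092],0],
  ],
)

```text
clock: 3.98
tool_pos: [0.5618, 0.0569, 0.0934]
orientation: [179.9, 0.0, -41.4]
force: [-0.2, 0.1, -0.1]
opening: 0.0433
gripper_force: 0.0
```

send_rows(
  deltas=[
    [[0,0,0],0],
    [[0,0,0],0],
    [[0,0,0],0],
    [[0,0,0],0],
    [[0,0,0],0],
  ],
  gripper=0,
)

```text
clock: 4.4
tool_pos: [0.5627, 0.0562, 0.0946]
orientation: [-179.9, -0.0, -41.5]
force: [0.2, 0.1, 2.4]
opening: 0.0164
gripper_force: 30.4
```

send_rows(
  deltas=[
    [[0,0,0],0],
    [[0,0,0],0],
    [[0,0,0],0],
    [[0.001,0,-0.005],0],
    [[0.001,0,-0.01],0],
  ],
)

```text
clock: 4.82
tool_pos: [0.563, 0.0555, 0.1018]
orientation: [180.0, 0.0, -41.5]
force: [1.2, -1.5, -2.0]
opening: 0.0159
gripper_force: 30.0
```

send_rows(
  deltas=[
    [[0.001,0,-0.006],0],
    [[0.003,0,-0.014],0],
    [[0.005,0,-0.022],0],
    [[0.009,0,-0.032],0],
    [[0.013,0,-0.041],0],
  ],
)

```text
clock: 5.23
tool_pos: [0.5707, 0.0483, 0.1354]
orientation: [180.0, 0.0, -41.5]
force: [-0.7, 0.0, -2.0]
opening: 0.0161
gripper_force: 30.0
```

send_rows(
  deltas=[
    [[0,0,0],0],
    [[0,0,0],0],
    [[0,0,0],0],
    [[0,0,0],0],
    [[0,0,0],0],
  ],
)

```text
clock: 5.65
tool_pos: [0.5707, 0.0488, 0.1343]
orientation: [180.0, 0.0, -41.5]
force: [-0.6, 0.3, -0.2]
opening: 0.0162
gripper_force: 30.0
```

```bash
cat >> h.py <<'E'
def lid(q,L,z=0,S=None,T=None):
    "lid angle by darkness at the ball in both views, tin pose known"
    th=np.radians(np.arange(-10,125,1.)); P=ballpos(q,L,th,z)
    d=np.array([dark(s,P) for s in(T,S)]); 
    for i in (0,1,None):
        e=d.sum(0) if i is None else d[i]; o=np.argsort(e)[:1]; print("lid",["top","side"][i] if i is not None else "both",[(round(float(th[j]),2),round(float(e[j]))) for j in o],end=" ")
    print()
E
python3 - <<'E'
from h import *
T,S=shots(); tins(T,S); o=ctrl.get_obs(); print(o["force"],o["moment"],o["opening"])
E
```

```text
Y xy [0.6236 0.0116] yaw -132.72904019979853 err 0.468 views 2 dark 203.00586 vs 204.0 ballyaw off -19.0 ball [0.6657 0.0572 0.0435] r 0.624
Y xy [ 0.5613 -0.209 ] yaw -18.16162532116087 err 0.135 views 2 dark 129.2832 vs 200.09375 ballyaw off 5.0 ball [ 0.5024 -0.1897  0.0435] r 0.599
Y xy [ 0.4443 -0.3949] yaw -42.278374862916394 err 0.119 views 2 dark 117.5 vs 202.76758 ballyaw off 2.5 ball [ 0.3985 -0.3532  0.0435] r 0.594
G xy [ 0.518  -0.3065] yaw -37.0 err 0.138 views 2 dark 102.95117 vs 217.0039 ballyaw off 0.0 ball [ 0.4749 -0.274   0.0435] r 0.602
[-1.1948009   0.93951753 -0.70878871] [ 0.40636241  0.40127306 -0.02317702] 0.015974623505361975
```

send_rows(
  deltas=[
    [[-0.002,0,0.004],0],
    [[-0.004,0,0.008],0],
    [[-0.006,0,0.012],0],
    [[-0.007,0,0.016],0],
    [[-0.007,0,0.016],0],
  ],
)

```text
clock: 6.17
tool_pos: [0.5665, 0.0526, 0.1211]
orientation: [180.0, 0.0, -41.5]
force: [0.3, 0.5, -0.1]
opening: 0.0158
gripper_force: 30.0
```

send_rows(
  deltas=[
    [[0,0,0],0],
    [[0,0,0],0],
    [[0,0,0],0],
    [[0,0,0],0],
    [[0,0,0],0],
  ],
  gripper=0.5,
)

```text
clock: 6.58
tool_pos: [0.5666, 0.0524, 0.1219]
orientation: [-180.0, -0.0, -41.5]
force: [-0.3, 0.3, -0.2]
opening: 0.0414
gripper_force: 0.0
```

send_rows(
  deltas=[
    [[0,0,-0.05],0],
    [[0,0,-0.1],0],
    [[0,0,-0.1],0],
    [[0,0,-0.1],0],
    [[0,0,-0.1],0],
  ],
)

```text
clock: 7.0
tool_pos: [0.5664, 0.0524, 0.2021]
orientation: [-179.9, -0.0, -41.5]
force: [-0.4, -1.0, -0.8]
opening: 0.0435
gripper_force: 0.0
```

Run:
```python
from h import *
T,S=shots(); r=tins(T,S); [lid(q,.062 if n=="Y" else .054,0,S,T) for n,q in r]; plan([])
```

```text
Y xy [0.609  0.0152] yaw -42.94330057689308 err 0.331 views 2 dark 99.71875 vs 201.76465 ballyaw off 5.0 ball [0.5636 0.0575 0.0435] r 0.609
Y xy [ 0.5615 -0.2091] yaw -18.3818567923999 err 0.131 views 2 dark 129.25977 vs 196.14648 ballyaw off 5.0 ball [ 0.5026 -0.1896  0.0435] r 0.599
Y xy [ 0.4444 -0.395 ] yaw -42.26071475477022 err 0.109 views 2 dark 116.5625 vs 199.82617 ballyaw off 2.5 ball [ 0.3985 -0.3533  0.0435] r 0.595
G xy [ 0.5178 -0.3062] yaw -37.0 err 0.143 views 2 dark 100.64453 vs 213.03125 ballyaw off 0.0 ball [ 0.4747 -0.2737  0.0435] r 0.602
lid top [(0.73, 55)] lid side [(-0.05, 24)] lid both [(-0.05, 93)] 
lid top [(-0.16, 89)] lid side [(-0.07, 25)] lid both [(-0.07, 115)] 
lid top [(-0.14, 78)] lid side [(-0.05, 26)] lid both [(-0.07, 107)] 
lid top [(-0.05, 76)] lid side [(0.0, 24)] lid both [(0.0, 101)] 
t 7.1 tcp [0.566  0.0522 0.2009] yaw -41.48 open 0.0441
end [0.566  0.0522 0.2009] -41.48
```

Run:
```python
from h import *
plan([("over",.6083,.0148,.1,-42),("down",.6083,.0148,.031,-42),("lift",.6083,.0148,.14,-42),("go",.458,.3367,.14,51.1),("low",.458,.3367,.06,51.1),("dn",.458,.3367,.037,51.1)],start=(.566,.0523,.2015,-41.48))
```

```text
over [0.071,0,0.068],0.006
down [-0,0,0.086],-0
lift [-0,0,-0.136],-0
go [-0.136,-0.058,0],-0.345
go [-0.087,-0.12,0],-0.345
go [-0.014,-0.148,0],-0.345
low [0,0.001,0.1],0
dn [0,-0,0.029],0
end [0.4582 0.3363 0.0839] 51.13
```

send_rows(
  deltas=[
    [[0.035,0,0.03],0.006],
    [[0.071,0,0.068],0.006],
    [[0.071,0,0.068],0.006],
    [[0.071,0,0.068],0.006],
    [[0.071,0,0.068],0.006],
  ],
  gripper=1,
)

```text
clock: 7.52
tool_pos: [0.6087, 0.0144, 0.1462]
orientation: [179.9, 0.1, -42.0]
force: [-0.7, 0.5, 1.1]
opening: 0.0719
gripper_force: 0.0
```

send_rows(
  deltas=[
    [[0,0,0],0],
    [[0,0,0.03],0],
    [[0,0,0.06],0],
    [[0,0,0.086],0],
    [[0,0,0.086],0],
  ],
)

```text
clock: 7.93
tool_pos: [0.607, 0.015, 0.0762]
orientation: [179.8, 0.1, -42.0]
force: [0.8, -0.3, -0.1]
opening: 0.0873
gripper_force: 0.0
```

send_rows(
  deltas=[
    [[0,0,0],0],
    [[0,0,0],0],
    [[0,0,0],0],
    [[0,0,0],0],
    [[0,0,0],0],
  ],
  gripper=0,
)

```text
clock: 8.35
tool_pos: [0.6088, 0.014, 0.0801]
orientation: [180.0, -0.0, -42.0]
force: [-3.5, -3.0, 8.1]
opening: 0.0619
gripper_force: 29.9
```

send_rows(
  deltas=[
    [[0,0,0],0],
    [[0,0,-0.02],0],
    [[0,0,-0.06],0],
    [[0,0,-0.1],0],
    [[0,0,-0.136],0],
  ],
)

```text
clock: 8.77
tool_pos: [0.6088, 0.0147, 0.1892]
orientation: [-180.0, 0.0, -42.0]
force: [0.9, 1.2, -3.6]
opening: 0.0617
gripper_force: 29.8
```

Run:
```python
from h import *
T,S=shots(); im=np.vstack([cv2.resize(T["color"][110:290,100:420],(533,300)),cv2.resize(S["color"][100:300,130:420],(533,300))])
cv2.imwrite("pics/c.png",im[:,:,::-1]); plan([])
```

```text
t 8.87 tcp [0.6118 0.0153 0.1935] yaw -41.97 open 0.0621
end [0.6118 0.0153 0.1935] -41.97
```

View pics/c.png

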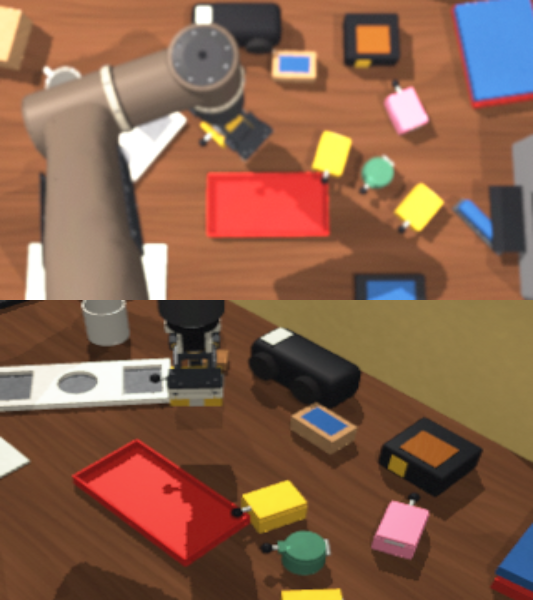

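send_rows(
  deltas=[
    [[-0.027,-0.012,0],-0.069],
    [[-0.054,-0.023,0],-0.138],
    [[-0.082,-0.035,0],-0.207],
    [[-0.109,-0.046,0],-0.276],
    [[-0.136,-0.058,0],-0.345],
  ],
)

```text
clock: 9.28
tool_pos: [0.558, 0.1227, 0.1868]
orientation: [180.0, 0.1, -10.7]
force: [0.0, 1.0, -3.5]
opening: 0.0622
gripper_force: 29.8
```

send_rows(
  deltas=[
    [[-0.017,-0.024,0],-0.069],
    [[-0.035,-0.048,0],-0.138],
    [[-0.052,-0.072,0],-0.207],
    [[-0.07,-0.096,0],-0.276],
    [[-0.087,-0.12,0],-0.345],
  ],
)

```text
clock: 9.7
tool_pos: [0.508, 0.2302, 0.1868]
orientation: [-180.0, 0.1, 20.4]
force: [0.7, 0.3, -3.9]
opening: 0.062
gripper_force: 29.8
```

send_rows(
  deltas=[
    [[-0.003,-0.03,0],-0.069],
    [[-0.006,-0.06,0],-0.138],
    [[-0.008,-0.09,0],-0.207],
    [[-0.011,-0.12,0],-0.276],
    [[-0.014,-0.148,0],-0.345],
  ],
)

```text
clock: 10.12
tool_pos: [0.4569, 0.3376, 0.1868]
orientation: [-180.0, 0.0, 51.4]
force: [0.5, -0.3, -4.9]
opening: 0.062
gripper_force: 29.8
```

send_rows(
  deltas=[
    [[0,0,0],0],
    [[0,0,0.03],0],
    [[0,0,0.06],0],
    [[0,0,0.09],0],
    [[0,0,0.09],0],
  ],
)

```text
clock: 10.53
tool_pos: [0.4557, 0.3342, 0.1106]
orientation: [-180.0, 0.5, 51.0]
force: [-1.1, -0.6, -5.2]
opening: 0.0623
gripper_force: 29.8
```

Run:
```python
from h import *
T,S=shots(); plan([("dn",.458,.3367,.038,51.1)])
q=np.array([.458,.3367,np.radians(51.1)]); 
for s,n in((T,"t"),(S,"s")):
    print(n,[(c[1].round(1),c[2]) for c in comps(s,*YEL,amin=20)], "exp ctr",proj(s,place(np.array([[0,0,.025]]),q,.03))[0].round(1),"ball",proj(s,[ballpos(q,.062,0,.03)])[0].round(1))
s=S; u=proj(s,[[.458,.337,.05]])[0].astype(int); x,y=u-[60,50]; x=max(x,0)
im=cv2.resize(s["color"][y:y+90,x:x+120,::-1],None,fx=4,fy=4,interpolation=cv2.INTER_CUBIC); print(x,y)
k=4
for M,qq,z,c in((NEST,(.5474,.2648,.8915),0,(0,255,0)),(RECT,q,.03,(255,0,255))):
    h=cv2.convexHull(((proj(s,place(M,qq,z))-[x,y]+.5)*k).astype(np.float32)); cv2.polylines(im,[np.int32(h)],True,c,1)
b=(proj(s,[ballpos(q,.062,0,.03)])[0]-[x,y]+.5)*k; cv2.circle(im,tuple(int(t) for t in b),9,(255,255,0),1)
cv2.imwrite("pics/d.png",im)
```

```text
t 10.63 tcp [0.4578 0.3362 0.1148] yaw 51.12 open 0.0621
dn [0.001,-0,0.037],0
end [0.4583 0.3368 0.0852] 51.12
t [(array([299. , 201.4]), np.int32(403)), (array([143.9, 221.1]), np.int32(30)), (array([351.5, 233.7]), np.int32(434)), (array([150.2, 234.5]), np.int32(104))] exp ctr [145.2 228.8] ball [156.7 239.7]
s [(array([366. ,  18.5]), np.int32(22)), (array([378.4,  22.4]), np.int32(39)), (array([386.7,  25.3]), np.int32(23)), (array([364.8,  39.2]), np.int32(30)), (array([368.7,  47.3]), np.int32(22)), (array([448. ,  51.7]), np.int32(23)), (array([328.9, 130.9]), np.int32(22)), (array([323.2, 134. ]), np.int32(20)), (array([132.2, 149.3]), np.int32(354)), (array([345.8, 210.2]), np.int32(76)), (array([279.2, 236. ]), np.int32(724)), (array([300. , 307.2]), np.int32(918))] exp ctr [133.6 147.9] ball [130.7 157.5]
73 98
```

View pics/d.png

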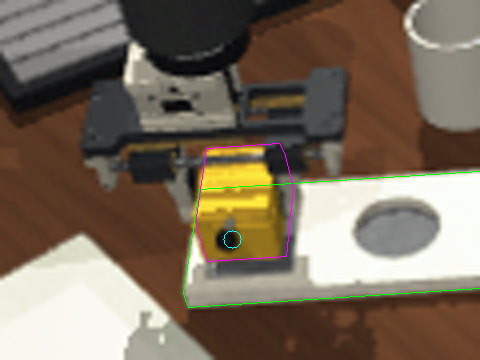

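send_rows(
  deltas=[
    [[0,0,0.01],0],
    [[0.001,0,0.02],0],
    [[0.001,0,0.03],0],
    [[0.001,0,0.038],0],
    [[0.001,0,0.038],0],
  ],
)

```text
clock: 11.05
tool_pos: [0.4589, 0.3379, 0.085]
orientation: [180.0, -0.0, 51.2]
force: [0.3, -0.7, -3.7]
opening: 0.0622
gripper_force: 29.8
```

Run:
```python
from h import *
plan([]); print(ctrl.get_obs()["force"])
```

```text
t 11.05 tcp [0.4589 0.3379 0.085 ] yaw 51.15 open 0.0622
end [0.4589 0.3379 0.085 ] 51.15
[ 0.29761591 -0.68778635 -3.7102613 ]
```

send_rows(
  deltas=[
    [[0,0,0.002],0],
    [[0,0,0.003],0],
    [[0,0,0.003],0],
    [[0,0,0.003],0],
    [[0,0,0.003],0],
  ],
)

```text
clock: 11.47
tool_pos: [0.4589, 0.3378, 0.0849]
orientation: [180.0, -0.1, 51.2]
force: [-7.6, -2.9, 20.6]
opening: 0.0619
gripper_force: 29.8
```

send_rows(
  deltas=[
    [[0,0,0],0],
    [[0,0,0],0],
    [[0,0,0],0],
    [[0,0,0],0],
    [[0,0,-0.005],0],
  ],
  gripper=0.9,
)

```text
clock: 11.88
tool_pos: [0.4584, 0.3372, 0.0858]
orientation: [180.0, 0.1, 51.1]
force: [0.1, -0.0, -0.6]
opening: 0.0788
gripper_force: 0.0
```

send_rows(
  deltas=[
    [[0,0,-0.03],0],
    [[0,0,-0.06],0],
    [[0,0,-0.09],0],
    [[0,0,-0.1],0],
    [[0,0,-0.1],0],
  ],
)

```text
clock: 12.3
tool_pos: [0.4595, 0.3386, 0.1692]
orientation: [180.0, -0.3, 51.2]
force: [0.1, 0.4, -0.4]
opening: 0.0782
gripper_force: 0.0
```

```bash
cat >> h.py <<'E'
def nestlook(T,S,q,z,name,k=5):
    u=proj(S,[[q[0],q[1],.04]])[0].astype(int); x,y=np.maximum(u-[60,50],0)
    im=cv2.resize(S["color"][y:y+90,x:x+120,::-1],None,fx=k,fy=k,interpolation=cv2.INTER_CUBIC)
    h=cv2.convexHull(((proj(S,place(RECT,q,z))-[x,y]+.5)*k).astype(np.float32)); cv2.polylines(im,[np.int32(h)],True,(255,0,255),1)
    cv2.imwrite(f"pics/{name}.png",im)
E
python3 - <<'E'
from h import *
T,S=shots(); r=tins(T,S,z=.006); q=[q for n,q in r if q[1]>.2]
plan([("overball",.4195,.2893,.11,51),("down",.4195,.2893,.053,51)])
E
```

```text
Y xy [ 0.5604 -0.2093] yaw -18.23144152071265 err 0.149 views 2 dark 126.711914 vs 185.82422 ballyaw off 8.5 ball [ 0.5015 -0.1899  0.0495] r 0.598
Y xy [ 0.4433 -0.3938] yaw -42.13333227687019 err 0.125 views 2 dark 109.0625 vs 189.0 ballyaw off 3.0000000000000004 ball [ 0.3974 -0.3522  0.0495] r 0.593
Y xy [0.459  0.3429] yaw -125.18176870345269 err 0.386 views 2 dark 103.4375 vs 199.05469 ballyaw off -1.5000000000000002 ball [0.4948 0.3935 0.0495] r 0.573
G xy [ 0.5163 -0.3075] yaw -38.0 err 0.148 views 2 dark 98.6875 vs 201.53516 ballyaw off -1.5000000000000002 ball [ 0.4737 -0.2743  0.0495] r 0.601
t 12.4 tcp [0.4585 0.3374 0.1664] yaw 51.12 open 0.0788
overball [-0.077,-0,0.012],0.001
down [-0,-0,0.071],0
end [0.4198 0.2895 0.1   ] 51.03
```

send_rows(
  deltas=[
    [[-0.04,0,0.006],0],
    [[-0.077,0,0.012],0],
    [[-0.077,0,0.012],0],
    [[-0.077,0,0.012],0],
    [[-0.077,0,0.012],0],
  ],
  gripper=0.5,
)

```text
clock: 12.82
tool_pos: [0.42, 0.2896, 0.1564]
orientation: [180.0, 0.0, 51.1]
force: [0.1, 1.0, -0.0]
opening: 0.0513
gripper_force: 0.0
```

send_rows(
  deltas=[
    [[0,0,0],0],
    [[0,0,0.03],0],
    [[0,0,0.06],0],
    [[0,0,0.071],0],
    [[0,0,0.071],0],
  ],
)

```text
clock: 13.23
tool_pos: [0.4194, 0.2888, 0.0979]
orientation: [180.0, 0.3, 51.1]
force: [-0.2, 0.4, 0.3]
opening: 0.0436
gripper_force: 0.0
```

send_rows(
  deltas=[
    [[0,0,0],0],
    [[0,0,0],0],
    [[0,0,0],0],
    [[0,0,0],0],
    [[0,0,0],0],
  ],
  gripper=0,
)

```text
clock: 13.65
tool_pos: [0.4202, 0.29, 0.101]
orientation: [-180.0, -0.1, 51.1]
force: [-1.4, 1.0, 2.1]
opening: 0.016
gripper_force: 30.4
```

send_rows(
  deltas=[
    [[0.002,0,-0.015],0],
    [[0.005,0,-0.03],0],
    [[0.011,0,-0.045],0],
    [[0.018,0,-0.058],0],
    [[0.026,0,-0.071],0],
  ],
)

```text
clock: 14.07
tool_pos: [0.4329, 0.3056, 0.1578]
orientation: [-180.0, -0.0, 51.1]
force: [0.6, -0.6, -2.7]
opening: 0.016
gripper_force: 30.0
```

send_rows(
  deltas=[
    [[0.01,0,-0.012],0],
    [[0.021,0,-0.022],0],
    [[0.034,0,-0.031],0],
    [[0.047,0,-0.038],0],
    [[0.062,0,-0.044],0],
  ],
)

```text
clock: 14.48
tool_pos: [0.4641, 0.3441, 0.1929]
orientation: [-180.0, 0.0, 51.1]
force: [0.2, -1.3, -2.7]
opening: 0.0155
gripper_force: 30.0
```

send_rows(
  deltas=[
    [[0.013,0,-0.004],0],
    [[0.027,0,-0.006],0],
    [[0.041,0,-0.006],0],
    [[0.055,0,-0.005],0],
    [[0.069,0,-0.003],0],
  ],
)

```text
clock: 14.9
tool_pos: [0.4995, 0.3881, 0.1951]
orientation: [180.0, -0.1, 51.1]
force: [0.3, -0.4, 1.0]
opening: 0.0158
gripper_force: 30.0
```

Run:
```python
from h import *
T,S=shots(); plan([]); nestlook(T,S,(.4585,.337,np.radians(51.1)),.006,"e")
```

```text
t 15.0 tcp [0.5002 0.3891 0.1946] yaw 51.17 open 0.0162
end [0.5002 0.3891 0.1946] 51.17
```

View pics/e.png

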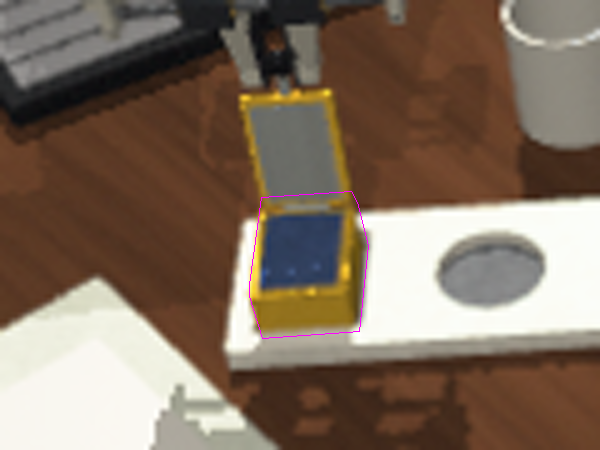

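Run:
```python
from h import *
plan([("up",.4987,.3872,.23,51.1),("over",.502,-.191,.1,-17),("down",.502,-.191,.049,-17)],start=(.4987,.3872,.1945,51.1))
```

```text
up [0,0,-0.103],-0
over [-0.187,0.152,0.054],0.252
over [-0.113,0.213,0.054],0.252
over [-0.023,0.24,0.054],0.253
down [0,-0,0.064],-0
end [ 0.5019 -0.1914  0.0961] -17.03
```

send_rows(
  deltas=[
    [[0,0,0],0],
    [[0,0,0],0],
    [[0,0,0],0],
    [[0,0,0],0],
    [[0,0,0],0],
  ],
  gripper=0.5,
)

```text
clock: 15.42
tool_pos: [0.4986, 0.3871, 0.1943]
orientation: [-180.0, 0.0, 51.1]
force: [0.8, 0.2, -0.1]
opening: 0.0412
gripper_force: 0.0
```

send_rows(
  deltas=[
    [[0,0,-0.03],0],
    [[0,0,-0.06],0],
    [[0,0,-0.103],0],
    [[0,0,-0.103],0],
    [[0,0,-0.103],0],
  ],
)

```text
clock: 15.83
tool_pos: [0.4993, 0.388, 0.2795]
orientation: [-180.0, -0.3, 51.1]
force: [-0.6, 0.5, -1.4]
opening: 0.0437
gripper_force: 0.0
```

send_rows(
  deltas=[
    [[-0.187,0.152,0.054],0.252],
    [[-0.187,0.152,0.054],0.252],
    [[-0.187,0.152,0.054],0.252],
    [[-0.187,0.152,0.054],0.252],
    [[-0.187,0.152,0.054],0.252],
  ],
)

```text
clock: 16.25
tool_pos: [0.4981, 0.1914, 0.2321]
orientation: [180.0, 0.1, 28.3]
force: [0.3, 0.2, -0.3]
opening: 0.0438
gripper_force: 0.0
```

send_rows(
  deltas=[
    [[-0.113,0.213,0.054],0.252],
    [[-0.113,0.213,0.054],0.252],
    [[-0.113,0.213,0.054],0.252],
    [[-0.113,0.213,0.054],0.252],
    [[-0.113,0.213,0.054],0.252],
  ],
)

```text
clock: 16.67
tool_pos: [0.4997, -0.0011, 0.1891]
orientation: [180.0, 0.1, 5.6]
force: [0.8, 0.5, 0.7]
opening: 0.044
gripper_force: 0.0
```

send_rows(
  deltas=[
    [[-0.023,0.24,0.054],0.253],
    [[-0.023,0.24,0.054],0.253],
    [[-0.023,0.24,0.054],0.253],
    [[-0.023,0.24,0.054],0.253],
    [[-0.023,0.24,0.054],0.253],
  ],
)

```text
clock: 17.08
tool_pos: [0.5009, -0.1938, 0.1458]
orientation: [180.0, 0.1, -17.2]
force: [0.8, -0.1, 0.1]
opening: 0.0439
gripper_force: 0.0
```

Run:
```python
from h import *
T,S=shots(); tins(T,S); plan([("down",.502,-.191,.049,-17)])
lid((.4585,.337,np.radians(51.1)),.062,.006,S,T)
```

```text
Y xy [ 0.4442 -0.3944] yaw -44.94646496911787 err 0.184 views 2 dark 75.70801 vs 192.6709 ballyaw off 3.0000000000000004 ball [ 0.4004 -0.3506  0.0435] r 0.594
G xy [ 0.5176 -0.3061] yaw -37.0 err 0.422 views 2 dark 85.359375 vs 230.66406 ballyaw off 0.0 ball [ 0.4745 -0.2736  0.0435] r 0.601
t 17.18 tcp [ 0.5004 -0.1947  0.1449] yaw -17.27 open 0.0439
down [0.001,-0.005,0.061],-0.003
end [ 0.5023 -0.1911  0.0961] -17.0
lid top [(1.88, 58)] lid side [(1.83, 24)] lid both [(1.88, 86)]
```

send_rows(
  deltas=[
    [[0,0,0],0],
    [[0,0,0.02],0],
    [[0,0,0.04],0],
    [[0,0,0.055],0],
    [[0,0,0.061],0],
  ],
)

```text
clock: 17.6
tool_pos: [0.5014, -0.19, 0.097]
orientation: [180.0, 0.1, -16.9]
force: [-0.1, 0.1, 0.3]
opening: 0.0434
gripper_force: 0.0
```

send_rows(
  deltas=[
    [[0,0,0],0],
    [[0,0,0],0],
    [[0,0,0],0],
    [[0,0,0],0],
    [[0,0,0],0],
  ],
  gripper=0,
)

```text
clock: 18.02
tool_pos: [0.5028, -0.191, 0.0993]
orientation: [-180.0, -0.1, -17.0]
force: [0.2, 0.2, 0.9]
opening: 0.0162
gripper_force: 30.4
```

send_rows(
  deltas=[
    [[0,0,0],0],
    [[0,0,0],0],
    [[0,0,0],0],
    [[0.001,0,-0.005],0],
    [[0.001,0,-0.01],0],
  ],
)

```text
clock: 18.43
tool_pos: [0.5034, -0.1914, 0.1067]
orientation: [-180.0, -0.0, -17.0]
force: [1.9, -0.2, -1.3]
opening: 0.0159
gripper_force: 30.0
```

send_rows(
  deltas=[
    [[0.001,0,-0.006],0],
    [[0.003,0,-0.014],0],
    [[0.005,0,-0.022],0],
    [[0.009,0,-0.032],0],
    [[0.013,0,-0.041],0],
  ],
)

```text
clock: 18.85
tool_pos: [0.5131, -0.1946, 0.1402]
orientation: [180.0, 0.0, -17.0]
force: [1.1, 0.8, -1.2]
opening: 0.0156
gripper_force: 30.0
```

send_rows(
  deltas=[
    [[0,0,0],0],
    [[0,0,0],0],
    [[0,0,0],0],
    [[0,0,0],0],
    [[0,0,0],0],
  ],
)

```text
clock: 19.27
tool_pos: [0.5129, -0.1945, 0.139]
orientation: [180.0, 0.0, -17.0]
force: [1.8, 0.2, -1.6]
opening: 0.0162
gripper_force: 30.0
```

send_rows(
  deltas=[
    [[-0.002,0,0.004],0],
    [[-0.004,0,0.008],0],
    [[-0.006,0,0.012],0],
    [[-0.007,0,0.016],0],
    [[-0.007,0,0.016],0],
  ],
)

```text
clock: 19.68
tool_pos: [0.5076, -0.1928, 0.126]
orientation: [180.0, 0.0, -17.0]
force: [1.6, 0.3, 0.1]
opening: 0.0155
gripper_force: 30.0
```

send_rows(
  deltas=[
    [[0,0,0],0],
    [[0,0,0],0],
    [[0,0,0],0],
    [[0,0,0],0],
    [[0,0,0],0],
  ],
  gripper=0.5,
)

```text
clock: 20.1
tool_pos: [0.5076, -0.1928, 0.1266]
orientation: [180.0, 0.0, -17.0]
force: [0.2, 1.0, -0.1]
opening: 0.0413
gripper_force: 0.0
```

send_rows(
  deltas=[
    [[0,0,-0.05],0],
    [[0,0,-0.1],0],
    [[0,0,-0.1],0],
    [[0,0,-0.1],0],
    [[0,0,-0.1],0],
  ],
)

```text
clock: 20.52
tool_pos: [0.5074, -0.1927, 0.2067]
orientation: [-180.0, -0.0, -17.0]
force: [-1.0, 0.2, -0.1]
opening: 0.0438
gripper_force: 0.0
```

Run:
```python
from h import *
T,S=shots(); r=tins(T,S); [lid(q,.062 if n=="Y" else .054,0,S,T) for n,q in r]; plan([])
```

```text
Y xy [ 0.4445 -0.3938] yaw -45.019782270252165 err 0.16 views 2 dark 76.375 vs 193.21484 ballyaw off 4.0 ball [ 0.4007 -0.3499  0.0435] r 0.594
lid top [(-0.05, 51)] lid side [(-0.03, 23)] lid both [(-0.03, 75)] 
t 20.62 tcp [ 0.5069 -0.1927  0.2055] yaw -17.01 open 0.0437
end [ 0.5069 -0.1927  0.2055] -17.01
```

Run:
```python
from h import *
T,S=shots(); q=(.5612,-.2091,np.radians(-17.3)); lid(q,.062,0,S,T)
lid((.4585,.337,np.radians(51.1)),.062,.006,S,T)
nestlook(T,S,q,0,"f")
```

```text
lid top [(0.31, 47)] lid side [(-0.09, 27)] lid both [(-0.05, 108)] 
lid top [(1.88, 59)] lid side [(1.83, 24)] lid both [(1.88, 86)]
```

View pics/f.png

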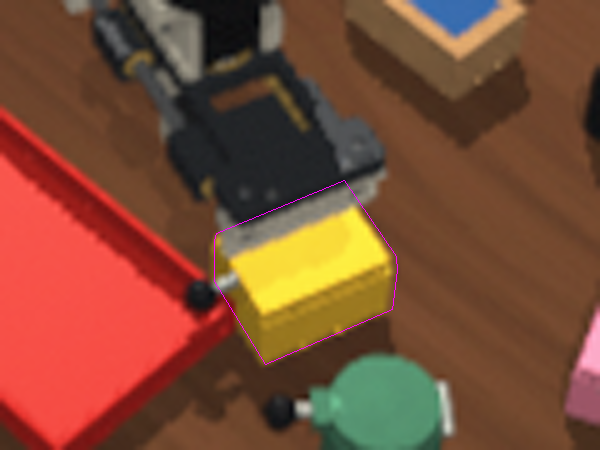

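Run:
```python
from h import *
T,S=shots()
for n in("stamp","mug"):
    a,b=ctrl.boxes_of(T,n),ctrl.boxes_of(S,n)
    if a and b:
        p,e=tri(T,np.array(a[0]["xy"])*[512,384],S,np.array(b[0]["xy"])*[512,384]); print(n,p.round(3),round(e,3))
p,e=tri(T,(198,142),S,(244,126)); d=p[:2]-[.6369,.1926]; c,s=np.cos(np.radians(51.1)),np.sin(np.radians(51.1)); print("handle",p.round(3),e,"in pocket axes",c*d[0]+s*d[1],-s*d[0]+c*d[1])
c,s=np.cos(np.radians(51.1)),np.sin(np.radians(51.1)); X,Y=.6369-.01*c,.1926-.01*s
plan([("over",.5516,-.2062,.1,-17.2),("down",.5516,-.2062,.033,-17.2),("lift",.5516,-.2062,.15,-17.2),("go",X,Y,.15,51.1),("low",X,Y,.075,51.1),("dn",X,Y,.0395,51.1)],start=(.5071,-.1928,.2058,-17.0))
```

```text
stamp [0.757 0.145 0.039] 0.027
mug [0.71  0.385 0.022] 0.003
handle [0.772 0.157 0.068] 0.0025078719485504795 in pocket axes 0.057288817756392565 -0.12689688514735759
over [0.058,-0,0.073],0.002
down [0,-0,0.084],0
lift [0,-0,-0.146],0
go [-0.017,-0.165,0],-0.253
go [0.049,-0.159,0],-0.253
go [0.107,-0.128,0],-0.253
low [-0,-0,0.094],0
dn [-0,-0,0.044],0
end [0.6308 0.1849 0.0866] 51.13
```

send_rows(
  deltas=[
    [[0.03,0,0.03],0.002],
    [[0.058,0,0.073],0.002],
    [[0.058,0,0.073],0.002],
    [[0.058,0,0.073],0.002],
    [[0.058,0,0.073],0.002],
  ],
  gripper=1,
)

```text
clock: 21.43
tool_pos: [0.5519, -0.2065, 0.148]
orientation: [180.0, 0.1, -17.2]
force: [0.8, -0.4, 0.6]
opening: 0.0715
gripper_force: 0.0
```

send_rows(
  deltas=[
    [[0,0,0],0],
    [[0,0,0.03],0],
    [[0,0,0.06],0],
    [[0,0,0.084],0],
    [[0,0,0.084],0],
  ],
)

```text
clock: 21.85
tool_pos: [0.5503, -0.206, 0.0798]
orientation: [-180.0, 0.1, -17.2]
force: [-1.1, 0.1, -0.5]
opening: 0.0874
gripper_force: 0.0
```

send_rows(
  deltas=[
    [[0,0,0],0],
    [[0,0,0],0],
    [[0,0,0],0],
    [[0,0,0],0],
    [[0,0,0],0],
  ],
  gripper=0,
)

```text
clock: 22.27
tool_pos: [0.5528, -0.2065, 0.0824]
orientation: [-180.0, -0.1, -17.2]
force: [-1.1, 1.9, 7.1]
opening: 0.062
gripper_force: 30.0
```

send_rows(
  deltas=[
    [[0,0,0],0],
    [[0,0,-0.02],0],
    [[0,0,-0.06],0],
    [[0,0,-0.1],0],
    [[0,0,-0.146],0],
  ],
)

```text
clock: 22.68
tool_pos: [0.5508, -0.2061, 0.1977]
orientation: [180.0, 0.2, -17.2]
force: [1.7, -0.3, -4.3]
opening: 0.0617
gripper_force: 30.0
```

send_rows(
  deltas=[
    [[-0.003,-0.033,0],-0.051],
    [[-0.007,-0.066,0],-0.101],
    [[-0.01,-0.099,0],-0.152],
    [[-0.014,-0.132,0],-0.202],
    [[-0.017,-0.165,0],-0.253],
  ],
)

```text
clock: 23.1
tool_pos: [0.5774, -0.0751, 0.1976]
orientation: [-180.0, 0.0, 5.8]
force: [-0.3, -0.6, -3.5]
opening: 0.0617
gripper_force: 30.0
```

send_rows(
  deltas=[
    [[0.01,-0.032,0],-0.051],
    [[0.02,-0.064,0],-0.101],
    [[0.03,-0.095,0],-0.152],
    [[0.04,-0.127,0],-0.202],
    [[0.049,-0.159,0],-0.253],
  ],
)

```text
clock: 23.52
tool_pos: [0.6043, 0.0554, 0.1974]
orientation: [-180.0, 0.0, 28.6]
force: [1.2, -0.1, -3.3]
opening: 0.0618
gripper_force: 30.0
```

send_rows(
  deltas=[
    [[0.021,-0.026,0],-0.051],
    [[0.043,-0.051,0],-0.101],
    [[0.064,-0.077,0],-0.152],
    [[0.086,-0.102,0],-0.202],
    [[0.107,-0.128,0],-0.253],
  ],
)

```text
clock: 23.93
tool_pos: [0.6309, 0.1861, 0.1973]
orientation: [-180.0, 0.1, 51.3]
force: [0.2, -0.3, -3.9]
opening: 0.0619
gripper_force: 30.0
```

send_rows(
  deltas=[
    [[0,0,0],0],
    [[0,0,0.03],0],
    [[0,0,0.06],0],
    [[0,0,0.084],0],
    [[0,0,0.084],0],
  ],
)

```text
clock: 24.35
tool_pos: [0.6284, 0.1836, 0.1256]
orientation: [-179.8, 0.4, 51.1]
force: [-1.6, -0.1, -3.1]
opening: 0.062
gripper_force: 30.0
```

Run:
```python
from h import *
T,S=shots(); plan([("dn",.6306,.1848,.0395,51.1)]); print(ctrl.get_obs()["force"].round(1))
nestlook(T,S,(.6369,.1926,np.radians(51.1)),.083+.0005-.033,"g")
```

```text
t 24.45 tcp [0.6309 0.1845 0.13  ] yaw 51.12 open 0.0621
dn [-0,-0.001,0.054],0
end [0.6303 0.185  0.0868] 51.12
[ 0.2 -0.4 -3.2]
```

View pics/g.png

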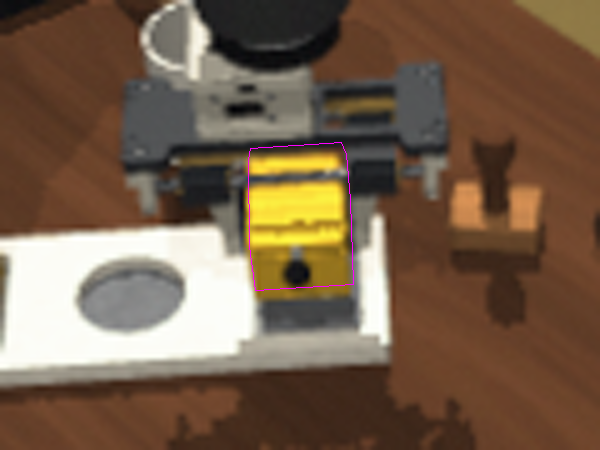

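Run:
```python
from h import *
S=ctrl.snapshot("side"); T=ctrl.snapshot("top")
g=cv2.cvtColor(S["color"],cv2.COLOR_RGB2GRAY)
b=proj(S,[ballpos((.6369,.1926,np.radians(51.1)),.062,0,.049)])[0]; x,y=(b-8).astype(int)
w=np.clip(70.-g[y:y+18,x:x+18],0,None); yy,xx=np.mgrid[y:y+18,x:x+18]; print("exp",b.round(1),"seen",(w*xx).sum()/w.sum(),(w*yy).sum()/w.sum())
for d in(-.006,-.003,.003): print(d,proj(S,[ballpos((.6369+d*.628,.1926+d*.778,np.radians(51.1)),.062,0,.049)])[0].round(1))
v=[c for c in comps(S,*YEL,amin=100) if np.hypot(*(c[1]-b))<30]; print([(c[1],c[2]) for c in v])
```

```text
exp [205.4 148.2] seen 205.293659621802 149.9610678531702
-0.006 [205.4 149.5]
-0.003 [205.4 148.9]
0.003 [205.4 147.5]
[(array([205.37853107, 141.70621469]), np.int32(354))]
```

send_rows(
  deltas=[
    [[0.002,0,0.02],0],
    [[0.003,0,0.035],0],
    [[0.003,0,0.045],0],
    [[0.003,0,0.05],0],
    [[0.003,0,0.054],0],
  ],
)

```text
clock: 24.97
tool_pos: [0.6327, 0.1869, 0.0884]
orientation: [180.0, 0.0, 51.2]
force: [-13.9, 0.4, 31.2]
opening: 0.062
gripper_force: 30.0
```

send_rows(
  deltas=[
    [[0,0,0],0],
    [[0,0,0.001],0],
    [[0,0,0.002],0],
    [[0,0,0.002],0],
    [[0,0,0.002],0],
  ],
)

```text
clock: 25.38
tool_pos: [0.6327, 0.1869, 0.0884]
orientation: [180.0, -0.0, 51.2]
force: [-8.9, -0.0, 13.3]
opening: 0.0616
gripper_force: 30.0
```

Run:
```python
from h import *
plan([]); print(ctrl.get_obs()["force"])
```

```text
t 25.38 tcp [0.6327 0.1869 0.0884] yaw 51.18 open 0.0616
end [0.6327 0.1869 0.0884] 51.18
[-8.89320318 -0.0149544  13.28857404]
```

send_rows(
  deltas=[
    [[0,0,0],0],
    [[0,0,0],0],
    [[0,0,0],0],
    [[0,0,0],0],
    [[0,0,-0.005],0],
  ],
  gripper=0.9,
)

```text
clock: 25.8
tool_pos: [0.6326, 0.1866, 0.0891]
orientation: [-180.0, 0.1, 51.1]
force: [0.4, 0.1, 0.2]
opening: 0.0785
gripper_force: 0.0
```

send_rows(
  deltas=[
    [[0,0,-0.03],0],
    [[0,0,-0.06],0],
    [[0,0,-0.09],0],
    [[0,0,-0.1],0],
    [[0,0,-0.1],0],
  ],
)

```text
clock: 26.22
tool_pos: [0.6342, 0.1874, 0.1729]
orientation: [179.9, -0.3, 51.2]
force: [0.9, -0.2, 0.4]
opening: 0.0788
gripper_force: 0.0
```

send_rows(
  deltas=[
    [[-0.03,0,0],0],
    [[-0.066,0,0],0],
    [[-0.066,0,0],0],
    [[-0.066,0,0],0],
    [[-0.066,0,0],0],
  ],
  gripper=0.5,
)

```text
clock: 26.63
tool_pos: [0.5998, 0.1457, 0.1693]
orientation: [-180.0, 0.0, 51.1]
force: [-0.1, 0.8, 0.3]
opening: 0.0509
gripper_force: 0.0
```

Run:
```python
from h import *
T,S=shots(); plan([("down",.598,.1445,.053,51.1)])
g=cv2.cvtColor(S["color"],cv2.COLOR_RGB2GRAY)
b=proj(S,[ballpos((.6369,.1926,np.radians(51.1)),.062,0,.006)])[0]; x,y=(b-8).astype(int)
w=np.clip(70.-g[y:y+18,x:x+18],0,None); yy,xx=np.mgrid[y:y+18,x:x+18]; print("exp",b.round(1),"seen",(w*xx).sum()/w.sum(),(w*yy).sum()/w.sum())
nestlook(T,S,(.6369,.1926,np.radians(51.1)),.006,"hh")
```

```text
t 26.73 tcp [0.6001 0.1461 0.1693] yaw 51.15 open 0.0457
down [-0.003,-0.001,0.087],0.001
end [0.598  0.1448 0.0997] 51.06
exp [206.6 158.2] seen 206.3676056338028 158.58450704225353
```

View pics/hh.png

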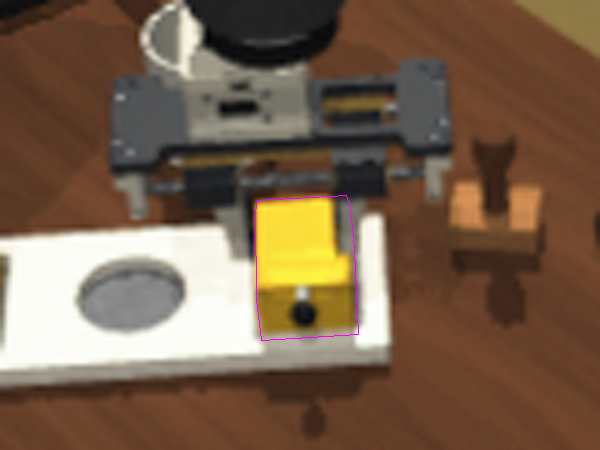

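send_rows(
  deltas=[
    [[-0.001,0,0.02],0],
    [[-0.001,0,0.045],0],
    [[-0.001,0,0.07],0],
    [[-0.001,0,0.087],0],
    [[-0.001,0,0.087],0],
  ],
)

```text
clock: 27.15
tool_pos: [0.5979, 0.1448, 0.0966]
orientation: [-179.9, 0.3, 51.1]
force: [-0.2, 0.0, -0.9]
opening: 0.0437
gripper_force: 0.0
```

send_rows(
  deltas=[
    [[0,0,0],0],
    [[0,0,0],0],
    [[0,0,0],0],
    [[0,0,0],0],
    [[0,0,0],0],
  ],
  gripper=0,
)

```text
clock: 27.57
tool_pos: [0.5996, 0.1453, 0.1011]
orientation: [180.0, -0.1, 51.1]
force: [0.3, 0.6, 0.5]
opening: 0.0162
gripper_force: 30.4
```

send_rows(
  deltas=[
    [[0.002,0,-0.015],0],
    [[0.005,0,-0.03],0],
    [[0.011,0,-0.045],0],
    [[0.018,0,-0.058],0],
    [[0.026,0,-0.071],0],
  ],
)

```text
clock: 27.98
tool_pos: [0.612, 0.1612, 0.1578]
orientation: [-180.0, 0.0, 51.1]
force: [0.7, 1.3, -2.7]
opening: 0.0156
gripper_force: 30.0
```

send_rows(
  deltas=[
    [[0.01,0,-0.012],0],
    [[0.021,0,-0.022],0],
    [[0.034,0,-0.031],0],
    [[0.047,0,-0.038],0],
    [[0.062,0,-0.044],0],
  ],
)

```text
clock: 28.4
tool_pos: [0.6431, 0.1999, 0.193]
orientation: [-180.0, 0.0, 51.1]
force: [0.5, 0.4, -1.8]
opening: 0.0158
gripper_force: 30.0
```

send_rows(
  deltas=[
    [[0.013,0,-0.004],0],
    [[0.027,0,-0.006],0],
    [[0.041,0,-0.006],0],
    [[0.055,0,-0.005],0],
    [[0.069,0,-0.003],0],
  ],
)

```text
clock: 28.82
tool_pos: [0.6789, 0.2439, 0.195]
orientation: [180.0, -0.1, 51.2]
force: [0.6, -0.7, 0.7]
opening: 0.016
gripper_force: 30.0
```

send_rows(
  deltas=[
    [[0,0,0],0],
    [[0,0,0],0],
    [[0,0,0],0],
    [[0,0,0],0],
    [[0,0,0],0],
  ],
  gripper=0.5,
)

```text
clock: 29.23
tool_pos: [0.6778, 0.2425, 0.1943]
orientation: [-180.0, 0.0, 51.1]
force: [0.5, -0.3, -0.9]
opening: 0.0417
gripper_force: 0.0
```

send_rows(
  deltas=[
    [[0,0,-0.03],0],
    [[0,0,-0.06],0],
    [[0,0,-0.1],0],
    [[0,0,-0.1],0],
    [[0,0,-0.1],0],
  ],
)

```text
clock: 29.65
tool_pos: [0.6787, 0.243, 0.2775]
orientation: [179.9, -0.3, 51.1]
force: [-0.4, -0.3, -0.0]
opening: 0.0438
gripper_force: 0.0
```

Run:
```python
from h import *
T,S=shots(); lid((.6369,.1926,np.radians(51.1)),.062,.006,S,T); lid((.4585,.337,np.radians(51.1)),.062,.006,S,T)
tins(T,S); plan([])
```

```text
lid top [(1.9, 68)] lid side [(1.82, 26)] lid both [(1.9, 94)] 
lid top [(1.88, 56)] lid side [(1.83, 18)] lid both [(1.88, 77)] 
Y xy [0.6798 0.2391] yaw 53.65556080154019 err 0.819 views 1 dark 173.70605 vs 211.19238 ballyaw off -7.499999999999999 ball [0.6431 0.1892 0.0435] r 0.721
Y xy [ 0.4443 -0.395 ] yaw -42.195406343004635 err 0.115 views 2 dark 115.88965 vs 197.5 ballyaw off 2.5 ball [ 0.3984 -0.3534  0.0435] r 0.595
G xy [ 0.5178 -0.3064] yaw -37.0 err 0.145 views 2 dark 100.76074 vs 211.03125 ballyaw off -0.5 ball [ 0.4746 -0.2739  0.0435] r 0.602
t 29.75 tcp [0.6776 0.2426 0.2743] yaw 51.11 open 0.0437
end [0.6776 0.2426 0.2743] 51.11
```

Run:
```python
from h import *
plan([("over",.4745,-.2739,.1,-37),("down",.4745,-.2739,.048,-37)],start=(.6776,.2424,.2743,51.1))
```

```text
over [-0.221,0.069,0.053],0.326
over [-0.158,0.168,0.053],0.326
over [-0.055,0.225,0.053],0.327
down [-0,-0,0.065],-0
end [ 0.4746 -0.2742  0.0951] -37.01
```

send_rows(
  deltas=[
    [[-0.221,0.069,0.053],0.326],
    [[-0.221,0.069,0.053],0.326],
    [[-0.221,0.069,0.053],0.326],
    [[-0.221,0.069,0.053],0.326],
    [[-0.221,0.069,0.053],0.326],
  ],
)

```text
clock: 30.17
tool_pos: [0.607, 0.0671, 0.2298]
orientation: [-180.0, 0.2, 21.3]
force: [-0.3, 0.6, 0.0]
opening: 0.044
gripper_force: 0.0
```

send_rows(
  deltas=[
    [[-0.158,0.168,0.053],0.326],
    [[-0.158,0.168,0.053],0.326],
    [[-0.158,0.168,0.053],0.326],
    [[-0.158,0.168,0.053],0.326],
    [[-0.158,0.168,0.053],0.326],
  ],
)

```text
clock: 30.58
tool_pos: [0.5392, -0.1041, 0.1876]
orientation: [180.0, 0.2, -8.1]
force: [0.3, -0.2, -0.0]
opening: 0.0437
gripper_force: 0.0
```

send_rows(
  deltas=[
    [[-0.055,0.225,0.053],0.327],
    [[-0.055,0.225,0.053],0.327],
    [[-0.055,0.225,0.053],0.327],
    [[-0.055,0.225,0.053],0.327],
    [[-0.055,0.225,0.053],0.327],
  ],
)

```text
clock: 31.0
tool_pos: [0.4722, -0.2762, 0.1453]
orientation: [179.9, 0.2, -37.5]
force: [0.9, -0.5, -0.7]
opening: 0.0439
gripper_force: 0.0
```

Run:
```python
from h import *
S=ctrl.snapshot("side"); plan([("down",.4745,-.2739,.048,-37)])
print([(c[1].round(1),c[2]) for c in comps(S,*GRN)], proj(S,place(np.array([[0,0,.024]]),(.5177,-.3064,0)))[0],"ball dark",dark(S,[ballpos((.5177,-.3064,np.radians(-37)),.054,0)]))
```

```text
t 31.05 tcp [ 0.471  -0.2778  0.1444] yaw -37.37 open 0.0436
down [0.001,-0.006,0.062],-0.004
end [ 0.4746 -0.2744  0.0948] -37.01
[(array([ 84.6, 223.9]), np.int32(396)), (array([299.4, 269.8]), np.int32(270))] [294.49402763 267.88818401] ball dark [36.376953]
```

send_rows(
  deltas=[
    [[0,0,0],0],
    [[0,0,0.02],0],
    [[0,0,0.04],0],
    [[0,0,0.055],0],
    [[0,0,0.063],0],
  ],
)

```text
clock: 31.47
tool_pos: [0.4746, -0.2729, 0.0952]
orientation: [179.9, 0.1, -36.9]
force: [-0.2, 0.3, 0.2]
opening: 0.0438
gripper_force: 0.0
```

send_rows(
  deltas=[
    [[0,0,0],0],
    [[0,0,0],0],
    [[0,0,0],0],
    [[0,0,0],0],
    [[0,0,0],0],
  ],
  gripper=0,
)

```text
clock: 31.88
tool_pos: [0.4758, -0.2737, 0.0977]
orientation: [-180.0, -0.1, -37.0]
force: [-0.3, 2.5, 0.3]
opening: 0.0161
gripper_force: 30.4
```

send_rows(
  deltas=[
    [[0,0,0],0],
    [[0,0,0],0],
    [[0,0,0],0],
    [[0.001,0,-0.005],0],
    [[0.001,0,-0.01],0],
  ],
)

```text
clock: 32.3
tool_pos: [0.476, -0.2744, 0.105]
orientation: [180.0, 0.0, -37.0]
force: [1.4, 0.2, -2.0]
opening: 0.0157
gripper_force: 30.0
```

send_rows(
  deltas=[
    [[0.001,0,-0.006],0],
    [[0.003,0,-0.013],0],
    [[0.005,0,-0.019],0],
    [[0.008,0,-0.026],0],
    [[0.011,0,-0.033],0],
  ],
)

```text
clock: 32.72
tool_pos: [0.483, -0.2797, 0.1318]
orientation: [180.0, 0.0, -37.0]
force: [0.5, -0.0, -2.8]
opening: 0.016
gripper_force: 30.0
```

send_rows(
  deltas=[
    [[0,0,0],0],
    [[0,0,0],0],
    [[0,0,0],0],
    [[0,0,0],0],
    [[0,0,0],0],
  ],
)

```text
clock: 33.13
tool_pos: [0.4825, -0.2794, 0.1311]
orientation: [180.0, 0.1, -37.0]
force: [-3.3, 2.7, 0.8]
opening: 0.0157
gripper_force: 30.0
```

send_rows(
  deltas=[
    [[-0.002,0,0.004],0],
    [[-0.004,0,0.008],0],
    [[-0.005,0,0.011],0],
    [[-0.006,0,0.014],0],
    [[-0.006,0,0.014],0],
  ],
)

```text
clock: 33.55
tool_pos: [0.4789, -0.2765, 0.1196]
orientation: [180.0, 0.0, -37.0]
force: [-2.8, 2.0, 2.2]
opening: 0.0156
gripper_force: 30.0
```

send_rows(
  deltas=[
    [[0,0,0],0],
    [[0,0,0],0],
    [[0,0,0],0],
    [[0,0,0],0],
    [[0,0,0],0],
  ],
  gripper=0.5,
)

```text
clock: 33.97
tool_pos: [0.4797, -0.2769, 0.1204]
orientation: [-180.0, -0.1, -37.0]
force: [-0.5, 1.0, -0.1]
opening: 0.0415
gripper_force: 0.0
```

send_rows(
  deltas=[
    [[0,0,-0.05],0],
    [[0,0,-0.1],0],
    [[0,0,-0.1],0],
    [[0,0,-0.1],0],
    [[0,0,-0.1],0],
  ],
)

```text
clock: 34.38
tool_pos: [0.4792, -0.2767, 0.2005]
orientation: [-180.0, -0.1, -37.0]
force: [0.3, 0.3, -0.3]
opening: 0.0438
gripper_force: 0.0
```

Run:
```python
from h import *
T,S=shots(); q=(.5177,-.3064,np.radians(-37)); lid(q,.054,0,S,T); tins(T,S); plan([])
nestlook(T,S,q,0,"i")
```

```text
lid top [(0.47, 51)] lid side [(0.61, 35)] lid both [(0.56, 95)] 
Y xy [ 0.4436 -0.3931] yaw -46.03140591271068 err 0.488 views 2 dark 85.76367 vs 193.03516 ballyaw off 5.5 ball [ 0.4005 -0.3485  0.0435] r 0.593
t 34.48 tcp [ 0.4786 -0.2766  0.1993] yaw -36.98 open 0.0439
end [ 0.4786 -0.2766  0.1993] -36.98
```

View pics/i.png

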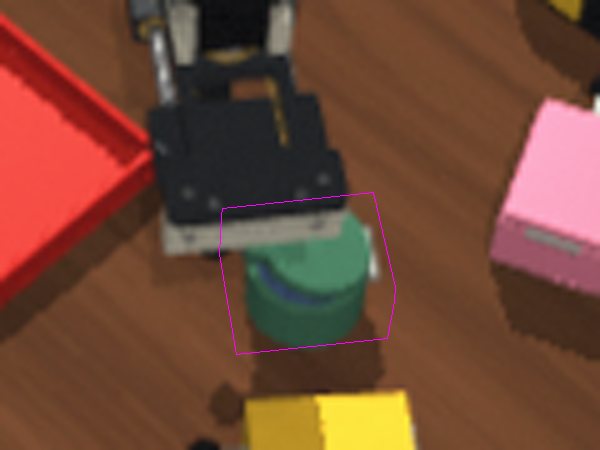

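send_rows(
  deltas=[
    [[-0.13,-0.22,0],0],
    [[-0.13,-0.22,0],0],
    [[-0.13,-0.22,0],0],
    [[-0.13,-0.22,0],0],
    [[-0.13,-0.22,0],0],
  ],
  gripper=1,
)

```text
clock: 34.9
tool_pos: [0.5013, -0.0717, 0.1992]
orientation: [179.9, 0.1, -37.0]
force: [0.9, 0.3, 0.1]
opening: 0.0713
gripper_force: 0.0
```

Run:
```python
from h import *
T,S=shots(); r=tins(T,S); [lid(q,.062 if n=="Y" else .054,0,S,T) for n,q in r]; q=(.5177,-.3064,np.radians(-37)); lid(q,.054,0,S,T); plan([])
for s in(T,S): print([(c[1].round(1),c[2]) for c in comps(s,*GRN)],proj(s,place(np.array([[0,0,.024]]),(.5177,-.3064,0)))[0].round(1))
overlay(T,S,[("G",np.array(q))],name="j")
```

```text
Y xy [0.73   0.3031] yaw 50.797890250541855 err 0.813 views 1 dark 199.55762 vs 240.38672 ballyaw off -3.5 ball [0.6908 0.2551 0.0435] r 0.79
Y xy [ 0.4443 -0.395 ] yaw -42.20274061114986 err 0.112 views 2 dark 119.421875 vs 204.02051 ballyaw off 2.5 ball [ 0.3984 -0.3534  0.0435] r 0.595
G xy [ 0.5188 -0.3064] yaw -43.0 err 0.157 views 2 dark 138.73926 vs 218.1748 ballyaw off 0.0 ball [ 0.4793 -0.2696  0.0435] r 0.603
lid top [(0.47, 68)] lid side [(0.12, 35)] lid both [(0.47, 104)] 
lid top [(-0.16, 78)] lid side [(-0.05, 29)] lid both [(-0.07, 110)] 
lid top [(2.16, 84)] lid side [(0.1, 29)] lid both [(0.12, 121)] 
lid top [(0.19, 72)] lid side [(0.17, 28)] lid both [(0.17, 100)] 
t 35.0 tcp [ 0.5024 -0.0694  0.1994] yaw -36.69 open 0.0797
end [ 0.5024 -0.0694  0.1994] -36.69
[(array([326.7, 213.2]), np.int32(233))] [325.9 213.5]
[(array([ 84.6, 223.8]), np.int32(395)), (array([295.1, 267.5]), np.int32(566))] [294.5 267.9]
```

View pics/j.png

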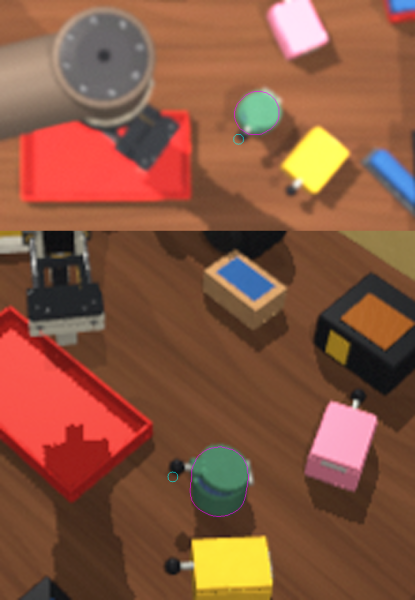

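```bash
cat >> h.py <<'E'
def blob(s,P,r=6):
    g=cv2.cvtColor(s["color"],cv2.COLOR_RGB2GRAY).astype(float); b=proj(s,[P])[0]
    for _ in range(4):
        x,y=np.round(b).astype(int)-r; w=g[y:y+2*r+1,x:x+2*r+1]; w=np.clip(w.min()+25-w,0,None); yy,xx=np.mgrid[y:y+2*r+1,x:x+2*r+1]; b=np.array([(w*xx).sum(),(w*yy).sum()])/w.sum()
    return b
def trib(T,S,P,r=6): return tri(T,blob(T,P,r),S,blob(S,P,r))
E
python3 - <<'E'
from h import *
T,S=shots()
print("Y3 shut",trib(T,S,ballpos((.4443,-.395,np.radians(-42)),.062,0)))
print("G",trib(T,S,ballpos((.5185,-.3064,np.radians(-37)),.054,.22),5))
E
```

```text
Y3 shut (array([ 0.39541671, -0.35208384,  0.04126287]), np.float64(0.0013887583058820143))
G (array([ 0.47679406, -0.27770254,  0.06224455]), np.float64(0.0005843004397290604))
```

Run:
```python
from h import *
plan([("over",.5187,-.3063,.1,-36),("down",.5187,-.3063,.033,-36),("lift",.5187,-.3063,.12,-36),("go",.4496,-.0113,.12,1.1),("low",.4496,-.0113,.06,1.1),("dn",.4496,-.0113,.039,1.1)])
```

```text
t 35.1 tcp [ 0.5017 -0.0725  0.1993] yaw -36.81 open 0.0855
over [0.096,0.111,0.033],-0.004
over [0.095,0.111,0.032],-0.005
down [0,-0,0.084],0
lift [0,-0,-0.109],0
go [-0.143,-0.124,0],-0.206
go [-0.096,-0.163,0],-0.206
low [-0,0,0.075],-0
dn [-0,0,0.027],-0
end [ 0.45   -0.0112  0.0857] 1.08
```

send_rows(
  deltas=[
    [[0.048,0.055,0.016],-0.004],
    [[0.096,0.111,0.033],-0.004],
    [[0.096,0.111,0.033],-0.004],
    [[0.096,0.111,0.033],-0.004],
    [[0.096,0.111,0.033],-0.004],
  ],
)

```text
clock: 35.52
tool_pos: [0.5085, -0.1937, 0.1721]
orientation: [179.9, 0.2, -36.9]
force: [-1.2, -0.6, 0.2]
opening: 0.0878
gripper_force: 0.0
```

send_rows(
  deltas=[
    [[0.048,0.055,0.016],-0.005],
    [[0.095,0.111,0.032],-0.005],
    [[0.095,0.111,0.032],-0.005],
    [[0.095,0.111,0.032],-0.005],
    [[0.095,0.111,0.032],-0.005],
  ],
)

```text
clock: 35.93
tool_pos: [0.5169, -0.3089, 0.1469]
orientation: [180.0, 0.1, -36.4]
force: [-0.3, 0.2, -0.8]
opening: 0.0873
gripper_force: 0.0
```

send_rows(
  deltas=[
    [[0,0,0],0],
    [[0,0,0.03],0],
    [[0,0,0.06],0],
    [[0,0,0.084],0],
    [[0,0,0.084],0],
  ],
)

```text
clock: 36.35
tool_pos: [0.516, -0.3053, 0.0779]
orientation: [179.9, 0.3, -36.1]
force: [-0.6, -0.0, -0.3]
opening: 0.0877
gripper_force: 0.0
```

send_rows(
  deltas=[
    [[0,0,0],0],
    [[0,0,0],0],
    [[0,0,0],0],
    [[0,0,0],0],
    [[0,0,0],0],
  ],
  gripper=0,
)

```text
clock: 36.77
tool_pos: [0.5187, -0.3073, 0.0824]
orientation: [-180.0, -0.1, -36.1]
force: [-1.4, 2.6, 6.3]
opening: 0.0632
gripper_force: 30.0
```

send_rows(
  deltas=[
    [[0,0,0],0],
    [[0,0,-0.02],0],
    [[0,0,-0.05],0],
    [[0,0,-0.08],0],
    [[0,0,-0.109],0],
  ],
)

```text
clock: 37.18
tool_pos: [0.5173, -0.3071, 0.1688]
orientation: [180.0, 0.1, -36.2]
force: [1.2, 0.6, -3.5]
opening: 0.0633
gripper_force: 30.0
```

send_rows(
  deltas=[
    [[-0.029,-0.025,0],-0.041],
    [[-0.057,-0.05,0],-0.082],
    [[-0.086,-0.074,0],-0.124],
    [[-0.114,-0.099,0],-0.165],
    [[-0.143,-0.124,0],-0.206],
  ],
)

```text
clock: 37.6
tool_pos: [0.4831, -0.1586, 0.168]
orientation: [-180.0, 0.0, -17.5]
force: [0.9, 0.8, -4.0]
opening: 0.0636
gripper_force: 30.0
```

send_rows(
  deltas=[
    [[-0.019,-0.033,0],-0.041],
    [[-0.038,-0.065,0],-0.082],
    [[-0.058,-0.098,0],-0.124],
    [[-0.077,-0.13,0],-0.165],
    [[-0.096,-0.163,0],-0.206],
  ],
)

```text
clock: 38.02
tool_pos: [0.4493, -0.0111, 0.1681]
orientation: [-180.0, 0.0, 1.1]
force: [1.1, -0.3, -4.2]
opening: 0.0637
gripper_force: 30.0
```

send_rows(
  deltas=[
    [[0,0,0],0],
    [[0,0,0.02],0],
    [[0,0,0.04],0],
    [[0,0,0.06],0],
    [[0,0,0.075],0],
  ],
)

```text
clock: 38.43
tool_pos: [0.4497, -0.0124, 0.1072]
orientation: [-180.0, 0.0, 0.9]
force: [0.1, -1.0, -3.9]
opening: 0.0632
gripper_force: 30.0
```

Run:
```python
from h import *
T,S=shots(); plan([("dn",.4496,-.0113,.039,1.1)]); print(ctrl.get_obs()["force"].round(1),[(c[1].round(1),c[2]) for c in comps(S,*GRN)],proj(S,place(np.array([[0,0,.024]]),(.4496,-.0113,0),.027))[0].round(1))
```

```text
t 38.53 tcp [ 0.4488 -0.0128  0.1065] yaw 0.86 open 0.0635
dn [0.001,-0.002,0.026],-0.003
end [ 0.4496 -0.0112  0.0857] 1.13
[ 0.1  0.  -3.6] [(array([196.8, 218.5]), np.int32(148)), (array([ 84.7, 223.9]), np.int32(391))] [201.6 212.1]
```

send_rows(
  deltas=[
    [[0,0,0.01],0],
    [[0,0,0.018],0],
    [[0,0,0.024],0],
    [[0,0,0.028],0],
    [[0,0,0.029],0],
  ],
)

```text
clock: 38.95
tool_pos: [0.4508, -0.0122, 0.0865]
orientation: [180.0, -0.0, 1.0]
force: [-10.7, 1.2, 35.7]
opening: 0.0633
gripper_force: 30.0
```

send_rows(
  deltas=[
    [[0,0,0],0],
    [[0,0,0],0],
    [[0,0,0],0],
    [[0,0,0],0],
    [[0,0,0],0],
  ],
)

```text
clock: 39.37
tool_pos: [0.4508, -0.0122, 0.0866]
orientation: [180.0, -0.1, 1.0]
force: [-7.1, 0.8, 21.0]
opening: 0.0636
gripper_force: 30.0
```

send_rows(
  deltas=[
    [[0,0,0],0],
    [[0,0,0],0],
    [[0,0,0],0],
    [[0,0,-0.005],0],
    [[0,0,-0.01],0],
  ],
  gripper=0.86,
)

```text
clock: 39.78
tool_pos: [0.4504, -0.0122, 0.0931]
orientation: [180.0, 0.0, 0.9]
force: [0.0, -0.1, -0.1]
opening: 0.0752
gripper_force: 0.0
```

send_rows(
  deltas=[
    [[0,0,-0.03],0],
    [[0,0,-0.06],0],
    [[0,0,-0.09],0],
    [[0,0,-0.1],0],
    [[0,0,-0.1],0],
  ],
)

```text
clock: 40.2
tool_pos: [0.4517, -0.0117, 0.1754]
orientation: [-179.9, -0.3, 0.9]
force: [0.1, -0.2, -0.1]
opening: 0.0756
gripper_force: 0.0
```

Run:
```python
from h import *
plan([("up",.4496,-.0113,.13,1.1),("over",.397,-.3527,.1,-41.5),("down",.397,-.3527,.048,-41.5)])
T,S=shots();tins(T,S)
```

```text
t 40.2 tcp [ 0.4517 -0.0117  0.1754] yaw 0.94 open 0.0756
up [-0.003,-0.001,-0.002],-0.002
over [-0.037,0.213,0.019],0.237
over [0.043,0.212,0.019],0.237
down [0,-0,0.065],-0
end [ 0.3967 -0.3529  0.0946] -41.54
Y xy [0.73   0.3031] yaw 50.797890250541855 err 0.813 views 1 dark 198.19531 vs 223.66406 ballyaw off 0.5 ball [0.6908 0.2551 0.0435] r 0.79
Y xy [ 0.4444 -0.3949] yaw -42.25267179575678 err 0.112 views 2 dark 117.98242 vs 203.86523 ballyaw off 2.5 ball [ 0.3985 -0.3532  0.0435] r 0.595
```

send_rows(
  deltas=[
    [[-0.037,0.213,0.019],0.237],
    [[-0.037,0.213,0.019],0.237],
    [[-0.037,0.213,0.019],0.237],
    [[-0.037,0.213,0.019],0.237],
    [[-0.037,0.213,0.019],0.237],
  ],
  gripper=0.5,
)

```text
clock: 40.72
tool_pos: [0.4209, -0.187, 0.1556]
orientation: [179.9, 0.2, -20.7]
force: [-0.4, -0.3, -0.6]
opening: 0.0478
gripper_force: 0.0
```

send_rows(
  deltas=[
    [[0.043,0.212,0.019],0.237],
    [[0.043,0.212,0.019],0.237],
    [[0.043,0.212,0.019],0.237],
    [[0.043,0.212,0.019],0.237],
    [[0.043,0.212,0.019],0.237],
  ],
)

```text
clock: 41.13
tool_pos: [0.3948, -0.3581, 0.1402]
orientation: [179.9, 0.2, -42.0]
force: [1.4, 0.2, 0.9]
opening: 0.0438
gripper_force: 0.0
```

send_rows(
  deltas=[
    [[0,0,0],0],
    [[0,0,0],0],
    [[0,0,0],0],
    [[0,0,0],0],
    [[0,0,0],0],
  ],
)

```text
clock: 41.55
tool_pos: [0.3971, -0.3529, 0.1427]
orientation: [-180.0, -0.0, -41.6]
force: [0.3, 0.3, 0.9]
opening: 0.0439
gripper_force: 0.0
```

Run:
```python
from h import *
T,S=shots(); plan([("down",.3975,-.3527,.048,-41.5)])
r=tins(T,S); print("G",trib(T,S,ballpos((.4496,-.0113,np.radians(1)),.054,.25,.005),5))
```

```text
t 41.65 tcp [ 0.3972 -0.3531  0.1429] yaw -41.64 open 0.0437
down [-0,-0.001,0.06],-0.002
end [ 0.3977 -0.3525  0.0949] -41.46
G xy [ 0.4519 -0.0069] yaw 74.0 err 0.234 views 2 dark 165.0918 vs 259.0 ballyaw off 0.0 ball [ 0.437  -0.0588  0.0435] r 0.452
G (array([ 0.39809407, -0.01296257,  0.06838111]), np.float64(0.0007174098733238642))
```

send_rows(
  deltas=[
    [[0,0,0.015],0],
    [[0,0,0.03],0],
    [[0,0,0.045],0],
    [[0,0,0.055],0],
    [[0,0,0.06],0],
  ],
)

```text
clock: 42.07
tool_pos: [0.3964, -0.3534, 0.0937]
orientation: [180.0, 0.1, -41.7]
force: [-0.2, 0.2, -0.4]
opening: 0.0436
gripper_force: 0.0
```

send_rows(
  deltas=[
    [[0,0,0],0],
    [[0,0,0],0],
    [[0,0,0],0],
    [[0,0,0],0],
    [[0,0,0],0],
  ],
  gripper=0,
)

```text
clock: 42.48
tool_pos: [0.397, -0.354, 0.0951]
orientation: [-180.0, -0.1, -41.7]
force: [1.1, 0.7, 2.0]
opening: 0.0166
gripper_force: 30.4
```

send_rows(
  deltas=[
    [[0,0,0],0],
    [[0,0,0],0],
    [[0,0,0],0],
    [[0.001,0,-0.005],0],
    [[0.001,0,-0.01],0],
  ],
)

```text
clock: 42.9
tool_pos: [0.3973, -0.3545, 0.1026]
orientation: [180.0, 0.0, -41.7]
force: [2.4, -1.4, -1.8]
opening: 0.0158
gripper_force: 30.0
```

send_rows(
  deltas=[
    [[0.001,0,-0.006],0],
    [[0.003,0,-0.014],0],
    [[0.005,0,-0.022],0],
    [[0.009,0,-0.032],0],
    [[0.013,0,-0.041],0],
  ],
)

```text
clock: 43.32
tool_pos: [0.4049, -0.3616, 0.1362]
orientation: [180.0, 0.0, -41.8]
force: [0.6, -1.0, -4.3]
opening: 0.0163
gripper_force: 30.0
```

send_rows(
  deltas=[
    [[0,0,0],0],
    [[0,0,0],0],
    [[0,0,0],0],
    [[0,0,0],0],
    [[0,0,0],0],
  ],
)

```text
clock: 43.73
tool_pos: [0.4042, -0.3611, 0.1349]
orientation: [180.0, 0.1, -41.8]
force: [-2.8, 2.8, 0.1]
opening: 0.0159
gripper_force: 30.0
```

send_rows(
  deltas=[
    [[-0.002,0,0.004],0],
    [[-0.004,0,0.008],0],
    [[-0.006,0,0.012],0],
    [[-0.007,0,0.015],0],
    [[-0.007,0,0.015],0],
  ],
)

```text
clock: 44.15
tool_pos: [0.4008, -0.3577, 0.1229]
orientation: [180.0, -0.0, -41.7]
force: [-2.1, -0.5, -0.3]
opening: 0.0159
gripper_force: 30.0
```

send_rows(
  deltas=[
    [[0,0,0],0],
    [[0,0,0],0],
    [[0,0,0],0],
    [[0,0,0],0],
    [[0,0,0],0],
  ],
  gripper=0.5,
)

```text
clock: 44.57
tool_pos: [0.4011, -0.3578, 0.1235]
orientation: [-180.0, -0.0, -41.7]
force: [-0.2, 0.1, 0.1]
opening: 0.0419
gripper_force: 0.0
```

send_rows(
  deltas=[
    [[0,0,-0.05],0],
    [[0,0,-0.1],0],
    [[0,0,-0.1],0],
    [[0,0,-0.1],0],
    [[0,0,-0.1],0],
  ],
)

```text
clock: 44.98
tool_pos: [0.4007, -0.3575, 0.2035]
orientation: [-180.0, -0.0, -41.8]
force: [-0.1, -0.1, -0.4]
opening: 0.0439
gripper_force: 0.0
```

send_rows(
  deltas=[
    [[-0.09,-0.23,0],0],
    [[-0.09,-0.23,0],0],
    [[-0.09,-0.23,0],0],
    [[-0.09,-0.23,0],0],
    [[-0.09,-0.23,0],0],
  ],
  gripper=1,
)

```text
clock: 45.4
tool_pos: [0.4695, -0.1701, 0.2022]
orientation: [179.9, 0.1, -41.7]
force: [1.6, -0.0, -0.4]
opening: 0.0718
gripper_force: 0.0
```

Run:
```python
from h import *
T,S=shots(); r=tins(T,S); plan([]); q=(.4444,-.395,np.radians(-41.5)); lid(q,.062,0,S,T); print(trib(T,S,ballpos(q,.062,.28),6))
overlay(T,S,[("Y",np.array(q))],name="k")
```

```text
Y xy [ 0.4448 -0.3954] yaw -40.04807686546235 err 0.171 views 2 dark 156.28906 vs 199.25 ballyaw off -9.5 ball [ 0.3973 -0.3555  0.0435] r 0.595
G xy [ 0.452  -0.0071] yaw -30.0 err 0.416 views 2 dark 139.16211 vs 327.3877 ballyaw off 0.0 ball [0.4052 0.0199 0.0435] r 0.452
t 45.5 tcp [ 0.4705 -0.1692  0.2023] yaw -41.5 open 0.08
end [ 0.4705 -0.1692  0.2023] -41.5
lid top [(0.17, 74)] lid side [(0.16, 27)] lid both [(0.17, 101)] 
(array([ 0.39722134, -0.35775082,  0.06949118]), np.float64(0.0013577099678464288))
```

View pics/k.png

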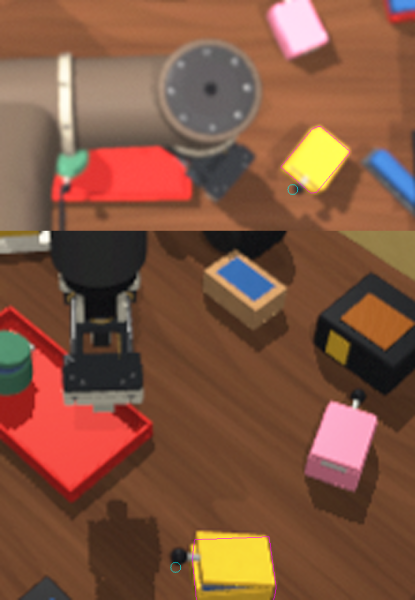

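Run:
```python
from h import *
plan([("over",.444,-.3955,.1,-41.5),("down",.444,-.3955,.0345,-41.5),("lift",.444,-.3955,.12,-41.5),("go",.4518,-.1253,.12,1.1),("low",.4518,-.1253,.06,1.1),("dn",.4518,-.1253,.0385,1.1)])
```

```text
t 45.5 tcp [ 0.4705 -0.1692  0.2023] yaw -41.5 open 0.08
over [0.081,0.117,0.035],-0
over [0.082,0.117,0.034],-0
down [-0,-0,0.082],-0
lift [-0,-0,-0.107],-0
go [-0.108,-0.13,0],-0.237
go [-0.054,-0.16,0],-0.236
low [-0,-0,0.075],-0
dn [-0,-0,0.027],-0
end [ 0.4519 -0.1256  0.0855] 1.07
```

send_rows(
  deltas=[
    [[0.04,0.058,0.017],0],
    [[0.081,0.117,0.035],0],
    [[0.081,0.117,0.035],0],
    [[0.081,0.117,0.035],0],
    [[0.081,0.117,0.035],0],
  ],
)

```text
clock: 45.92
tool_pos: [0.4539, -0.2869, 0.1732]
orientation: [179.9, 0.2, -42.0]
force: [-0.6, 0.2, -0.2]
opening: 0.0877
gripper_force: 0.0
```

send_rows(
  deltas=[
    [[0.04,0.058,0.017],0],
    [[0.082,0.117,0.034],0],
    [[0.082,0.117,0.034],0],
    [[0.082,0.117,0.034],0],
    [[0.082,0.117,0.034],0],
  ],
)

```text
clock: 46.33
tool_pos: [0.4412, -0.3996, 0.1467]
orientation: [180.0, 0.1, -41.9]
force: [0.5, 0.3, -0.4]
opening: 0.0875
gripper_force: 0.0
```

send_rows(
  deltas=[
    [[0,0,0],0],
    [[0,0,0.03],0],
    [[0,0,0.06],0],
    [[0,0,0.082],0],
    [[0,0,0.082],0],
  ],
)

```text
clock: 46.75
tool_pos: [0.4409, -0.3965, 0.0797]
orientation: [179.9, 0.3, -41.7]
force: [-0.1, 0.9, 0.2]
opening: 0.0876
gripper_force: 0.0
```

send_rows(
  deltas=[
    [[0,0,0],0],
    [[0,0,0],0],
    [[0,0,0],0],
    [[0,0,0],0],
    [[0,0,0],0],
  ],
  gripper=0,
)

```text
clock: 47.17
tool_pos: [0.4439, -0.3991, 0.0842]
orientation: [-179.9, -0.2, -41.7]
force: [3.5, 4.7, 6.2]
opening: 0.0619
gripper_force: 30.0
```

send_rows(
  deltas=[
    [[0,0,0],0],
    [[0,0,-0.02],0],
    [[0,0,-0.05],0],
    [[0,0,-0.08],0],
    [[0,0,-0.107],0],
  ],
)

```text
clock: 47.58
tool_pos: [0.4413, -0.3987, 0.1689]
orientation: [180.0, 0.1, -41.8]
force: [0.5, -0.1, -3.7]
opening: 0.0619
gripper_force: 30.0
```

send_rows(
  deltas=[
    [[-0.022,-0.026,0],-0.047],
    [[-0.043,-0.052,0],-0.095],
    [[-0.065,-0.078,0],-0.142],
    [[-0.086,-0.104,0],-0.19],
    [[-0.108,-0.13,0],-0.237],
  ],
)

```text
clock: 48.0
tool_pos: [0.4459, -0.2627, 0.1678]
orientation: [-180.0, 0.1, -20.3]
force: [1.3, -0.1, -5.7]
opening: 0.0614
gripper_force: 30.0
```

send_rows(
  deltas=[
    [[-0.011,-0.032,0],-0.047],
    [[-0.022,-0.064,0],-0.095],
    [[-0.032,-0.096,0],-0.142],
    [[-0.043,-0.128,0],-0.19],
    [[-0.054,-0.16,0],-0.236],
  ],
)

```text
clock: 48.42
tool_pos: [0.4501, -0.1278, 0.1679]
orientation: [-180.0, 0.1, 1.0]
force: [1.0, -0.3, -4.3]
opening: 0.0617
gripper_force: 30.0
```

send_rows(
  deltas=[
    [[0,0,0],0],
    [[0,0,0.02],0],
    [[0,0,0.04],0],
    [[0,0,0.06],0],
    [[0,0,0.075],0],
  ],
)

```text
clock: 48.83
tool_pos: [0.45, -0.129, 0.107]
orientation: [-180.0, 0.1, 0.8]
force: [-1.1, 0.2, -4.5]
opening: 0.0621
gripper_force: 30.0
```

Run:
```python
from h import *
T,S=shots(); plan([("dn",.4518,-.1253,.0385,1.1)]); print(ctrl.get_obs()["force"].round(1),[(c[1].round(1),c[2]) for c in comps(S,*YEL,amin=100)],proj(S,place(np.array([[0,0,.024]]),(.4518,-.1253,0),.025))[0].round(1))
print(trib(T,S,ballpos((.4518,-.1253,.02),.062,.28,.025),6),ballpos((.4518,-.1253,.02),.062,.28,.025))
```

```text
t 48.93 tcp [ 0.4491 -0.1292  0.1063] yaw 0.76 open 0.0618
dn [0.003,-0.005,0.026],-0.004
end [ 0.4515 -0.1252  0.0855] 1.12
[-1.2  0.2 -3.7] [(array([135.8, 159.1]), np.int32(173)), (array([223.4, 250.3]), np.int32(125))] [229.2 235.9]
(array([ 0.38536233, -0.13105714,  0.09222789]), np.float64(0.000988699919808105)) [ 0.3953036  -0.12643008  0.09647408]
```

send_rows(
  deltas=[
    [[0.003,-0.005,0.008],-0.004],
    [[0.003,-0.005,0.014],-0.004],
    [[0.003,-0.005,0.019],-0.004],
    [[0.003,-0.005,0.023],-0.004],
    [[0.003,-0.005,0.025],-0.004],
  ],
)

```text
clock: 49.35
tool_pos: [0.4536, -0.1248, 0.0891]
orientation: [180.0, 0.0, 1.2]
force: [-11.2, 7.4, 36.9]
opening: 0.0619
gripper_force: 30.0
```

send_rows(
  deltas=[
    [[0,0,0],0],
    [[0,0,0],0],
    [[0,0,0],0],
    [[0,0,0],0],
    [[0,0,0],0],
  ],
)

```text
clock: 49.77
tool_pos: [0.4536, -0.1248, 0.0891]
orientation: [180.0, -0.0, 1.2]
force: [-3.7, 1.9, 9.1]
opening: 0.062
gripper_force: 30.0
```

Run:
```python
from h import *
plan([]); print(ctrl.get_obs()["force"])
```

```text
t 49.77 tcp [ 0.4536 -0.1248  0.0891] yaw 1.2 open 0.062
end [ 0.4536 -0.1248  0.0891] 1.2
[-3.66902309  1.8554493   9.09652282]
```

send_rows(
  deltas=[
    [[0,0,0],0],
    [[0,0,0],0],
    [[0,0,0],0],
    [[0,0,-0.005],0],
    [[0,0,-0.01],0],
  ],
  gripper=0.86,
)

```text
clock: 50.18
tool_pos: [0.4536, -0.1248, 0.0964]
orientation: [180.0, 0.0, 1.2]
force: [0.4, 0.1, -0.8]
opening: 0.0751
gripper_force: 0.0
```

send_rows(
  deltas=[
    [[0,0,-0.04],0],
    [[0,0,-0.09],0],
    [[0,0,-0.14],0],
    [[0,0,-0.19],0],
    [[0,0,-0.2],0],
  ],
)

```text
clock: 50.6
tool_pos: [0.4561, -0.1251, 0.2635]
orientation: [180.0, -0.6, 1.3]
force: [1.2, 0.5, 0.0]
opening: 0.0755
gripper_force: 0.0
```

send_rows(
  deltas=[
    [[-0.04,-0.2,0],0],
    [[-0.04,-0.2,0],0],
    [[-0.04,-0.2,0],0],
    [[-0.04,-0.2,0],0],
    [[-0.04,-0.2,0],0],
  ],
)

```text
clock: 51.02
tool_pos: [0.4175, 0.0392, 0.257]
orientation: [-179.9, -0.1, 1.5]
force: [0.2, -0.2, -0.4]
opening: 0.0753
gripper_force: 0.0
```

send_rows(
  deltas=[
    [[-0.02,-0.2,0],0],
    [[-0.02,-0.2,0],0],
    [[-0.02,-0.2,0],0],
    [[-0.02,-0.2,0],0],
    [[-0.02,-0.2,0],0],
  ],
)

```text
clock: 51.43
tool_pos: [0.399, 0.1991, 0.2568]
orientation: [-179.9, -0.1, 1.4]
force: [-0.3, -0.6, 0.5]
opening: 0.0755
gripper_force: 0.0
```

send_rows(
  deltas=[
    [[-0.06,-0.2,0],0],
    [[-0.06,-0.2,0],0],
    [[-0.06,-0.2,0],0],
    [[-0.06,-0.2,0],0],
    [[-0.06,-0.2,0],0],
  ],
)

```text
clock: 51.85
tool_pos: [0.3465, 0.3587, 0.2565]
orientation: [-179.9, -0.1, 1.4]
force: [0.5, -0.0, 0.0]
opening: 0.0759
gripper_force: 0.0
```

send_rows(
  deltas=[
    [[-0.05,-0.2,0],0],
    [[-0.05,-0.2,0],0],
    [[-0.05,-0.2,0],0],
    [[-0.05,-0.2,0],0],
    [[-0.05,-0.2,0],0],
  ],
)

```text
clock: 52.27
tool_pos: [0.303, 0.5179, 0.2555]
orientation: [-179.9, -0.0, 1.4]
force: [0.3, 0.5, 1.0]
opening: 0.0752
gripper_force: 0.0
```

Run:
```python
from h import *
T,S=shots(); plan([])
im=np.vstack([cv2.resize(T["color"][140:260,120:380],(650,300)),cv2.resize(S["color"][95:270,90:400],(531,300))[:, :531] if 0 else cv2.resize(S["color"][95:238,90:400],(650,300))])
cv2.imwrite("pics/z.png",im[:,:,::-1])
for z,q,L,t in((.005,(.4496,-.0113,.02),.054,.25),(.005,(.447,-.1248,.02),.062,.27)): lid(q,L,z,S,T); p,e=trib(T,S,ballpos(q,L,t,z),5); print(p.round(4),round(e,4),"theta",np.arcsin((p[2]+.002-z-.0435)/(.086 if L<.06 else .102)))
for q in((.6369,.1926,.8918),(.4585,.337,.8918)): lid(q,.062,.006,S,T)
```

```text
t 52.37 tcp [0.3037 0.5133 0.2553] yaw 1.29 open 0.0751
end [0.3037 0.5133 0.2553] 1.29
lid top [(0.21, 79)] lid side [(0.21, 26)] lid both [(0.21, 105)] 
[ 0.3982 -0.0132  0.0685] 0.0006 theta 0.2584844428284634
lid top [(0.23, 65)] lid side [(0.26, 28)] lid both [(0.23, 95)] 
[ 0.3875 -0.129   0.0791] 0.0033 theta 0.3253780108815917
lid top [(1.9, 63)] lid side [(1.83, 26)] lid both [(1.9, 89)] 
lid top [(1.88, 58)] lid side [(1.83, 22)] lid both [(1.88, 83)]
```

View pics/z.png

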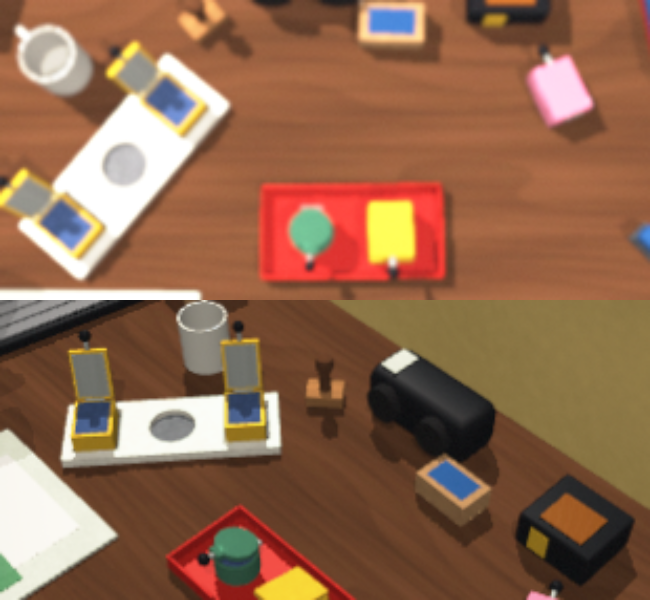

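Run:
```python
import cv2,numpy as np
t=cv2.imread("pics/top0.png"); s=cv2.imread("pics/side0.png")
cv2.imwrite("pics/y.png",np.hstack([cv2.resize(t[:, :],(400,300)),cv2.resize(s,(400,300))]))
```

```text
(no output)
```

View pics/y.png

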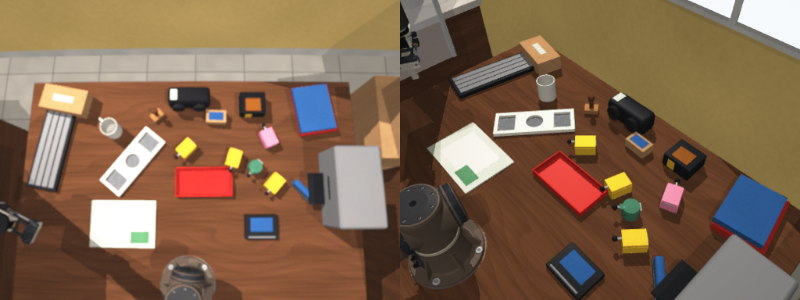

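The green patch (top view about 140,237) is flat print on a sheet of paper, so there are only four tins. All four are in place, so I'm handing in.

```bash
python3 -c "
from plant import ctrl
print(ctrl.close_job())"
```

```text
the job is handed in; nothing more can be done
None
```

I handed the job in with all four tins set out: two free yellow tins in the rectangular pockets with lids open at about 1.9 rad, and the stiff green and yellow tins in the red tray with lids ajar at about 0.26 and 0.3 rad; the hand-in returned no verdict.

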